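Check a test kiln with the hand probe

ROBOT

A 6-joint arm with a two-finger parallel gripper is mounted at the origin on the work surface. World frame = base frame: x ahead of the robot, y to its left, z up, the work surface at z = 0. Lengths are in mm, angles in rad, forces in N, time in s.
With the tool pointing down it reaches from about 275 to 850 mm from the base axis. Payload 19 kg.
Tool frame: the origin (TCP) lies between the finger pads; the fingertips stand 14 mm ahead of it and the grasp point (between the pads) lies 5 mm behind it; z points along the fingers, y is the direction in which the jaws open and shut (so a half turn about z gives the same grasp; the last joint's range is limited). The gripper opens to 85 mm and grips with 20 to 120 N. Pads are 22 mm wide; open, the fingers measure 114 mm over their backs; the gripper's body (76 mm by 85 mm) begins 54 mm behind the grasp point. The pads swing forward as they close: fully open they stand 13 mm farther back than shut.
Start: joints at [-1.247, 0.15, 1.437, -0, 1.554, -0.134], TCP at [254.106, -515.77, 214.767] pointing down, gripper open.
Joint ranges: [-2.8, 2.8], [-0.68, 2.1], [0.12, 2.68], [-1.39, 4.53], [0.16, 2.79], [-2.81, 2.81]. Speed limits (rad/s): [1.89, 1.89, 2.22, 3.01, 3.01, 3.01].

INTERFACE

Orientations are given as [roll, pitch, yaw] about the fixed x, y, z axes, in that order (R = Rz(yaw) Ry(pitch) Rx(roll)).
In Python, from rig import robot, grab_frame, order, spot_in, pinpoint gives the robot as it stands.
- The arm moves only by the tool carry_out, never from a script. Its argument "series" is a list of rows, each a list of 7 numbers: the gripper command: -1 is fully open, 1 is shut, values between are in proportion, then the shift along the tool's x, y, z each as a share of 600 mm, from -1 to 1, then the turn, a rotation vector about the tool's x, y, z each as a share of 90 degrees, from -1 to 1. A call has 1 to 20 rows; each row is the pose to reach, as a shift and turn from the pose commanded when the call began, along the tool's axes at that moment; what a row does not reach only later rows make up. A row lasts 1/10 s, in which the tool goes at most 50 mm and 8.59 degrees, less where a joint would pass 70% of its speed; a pose out of reach is approached as far as the arm can. A call with a number of a shift or a turn outside -1 to 1 is refused whole. A call with a gripper value outside its range is refused whole. The fingers move at their own pace and stop on an object; the grip force is fixed at half the most. Time passes only in rows, so rows that repeat a pose let the fingers close. It gives the time, the measured TCP pose, the force and the opening at its end, in the units of the state.
- robot.get_obs(): the state, without advancing time (a new reading comes with each control period).
- grab_frame(name): name is "scene" or "top" or "wrist"; returns a dict with "color" (384x512x3 uint8, red, green, blue), "mtx" (3x3 intrinsics, pixels), "origin" and "rotation" of the camera in the world. Camera axes: x right, y up, looking along -z (the intrinsics and any distortion apply to the point x, -y, -z); pixel columns grow to the right and rows downward; lengths in mm; the calibration is good to about 2 mm. A picture is of the moment at which its call begins. There is no depth.
- order.hand_in(): hands the job in, once; it reports no verdict.
Trained networks look in a picture, given as the dict that the camera call returned (one of the last four; its "shot" number tells which), for a name from the list of things; names that differ only in an ending like _2 or _b are one class to them, and where a whole thing is asked for, a point or a joint stands for the part that bears it (a point fixed in the world has none). Each returns a list of dicts, best first, with "confidence" (0 to 1); they miss things now and then, are a little off and sometimes report something else, mostly with a low value. They report only what shows in the picture. A call takes as long as a camera call. They do not tell look-alikes from the thing itself.
- spot_in(thing, picture): "point" ([x, y, z] in mm, in world coordinates, good to about 4 mm: the middle of the surface that is visible of it).
- pinpoint(thing, picture): "point" ([x, y, z] in mm, in world coordinates, good to about 4 mm: a listed point, or the origin of a listed thing).
The state is a dict: "time_s": time; "qpos": joint angles; "dq": joint speeds; "joint_efforts": joint torques, N m; "ee_pos": TCP position; "ee_rot": TCP orientation; "ft_force": force on the tool from outside, world axes, zero at the start; "torque": the same for the moment, N m; "gripper_width": finger opening in mm.
Only numpy, scipy, OpenCV 4.12 (cv2) and the standard library are available. Lean on these libraries where they do the work, as an engineer would, in place of code of your own. Each camera call takes 0.05 s, during which the arm holds its last target.

TASK

Lift the loose lid off the port of the small test kiln by its knob and set it down flat on the bench, knob up. Then draw the hand probe out of its wooden stand, lower its sheath through the kiln's port without ever touching the kiln with it, until the dark ring on the sheath is level with the firebrick top, and finish still holding it there, steady, upright and centred in the hole. Leave the other things on the bench alone.

Things in the scene. Friction and masses are not known exactly. Their poses are not given: they have to be found in the camera images.
- kiln_port (a point): Centre of the mouth of the kiln's port, in the plane of the firebrick top, 120 mm above the bench; z up. The port is a round vertical hole, 32 mm in diameter, through the 30 mm thick firebrick into the hollow chamber (floor over 80 mm below the top). A steel collar (inner diameter 90 mm, outer 102) stands 6 mm above the top around it. At the start the lid covers the port.
- lid_knob (a point): Point to grip on the lid's knob, on its axis, z up. The knob is a white upright cylinder, 26 mm in diameter and 38 mm high; its top is 16 mm above this point, its foot on the disc 22 mm below, the lid's flat underside 36 mm below.
- lid: Loose terracotta-coloured disc, 80 mm in diameter, 14 mm thick, about 0.2 kg; origin at the centre of its underside, z up through the knob. At the start it lies on the firebrick inside the collar, over the port, up to 3 mm off its centre.
- probe_grip (a point): Centre of the probe's grip, half-way up, on its axis, z up: a grey cylinder 28 mm in diameter, 60 mm high (30 mm above and below this point). A pale rigid sheath, 12 mm in diameter and 90 mm long, runs straight down from it on the same axis.
- probe_mark (a point): Centre of the dark ring (4 mm high) painted round the sheath, on its axis: 60 mm below probe_grip and 60 mm above the tip.
- probe_tip (a point): The lower end of the sheath, on its axis, 120 mm below probe_grip.
- probe: The hand probe (about 0.14 kg, no cable); origin at the tip, z along the sheath towards the grip. At the start it stands upright in the stand, the grip's lower end resting on the stand's top.
- stand: The probe's fixed stand, a wooden block 70 x 70 mm and 95 mm high with a vertical through hole 17 mm in diameter in its middle; origin at the centre of its underside.
- kiln: Fixed box-shaped test kiln, 170 x 170 mm, 120 mm high, grey steel jacket, pale firebrick top; origin at the centre of its underside, below kiln_port, z up. Its front faces its -x, with a control box 24 mm deep, 90 mm wide, 15 to 85 mm above the bench, and a dial standing out 12 mm more.
- figurine: Bystander: unfired grey clay figurine, 60 mm wide, 82 mm high; origin at the centre of its underside.
- pipe: Bystander: piece of grey plastic pipe standing upright, 60 mm in diameter, 90 mm high; origin at the centre of its underside.
- tub: Bystander: open white plastic tub, 90 x 120 mm, 45 mm high; origin at the centre of its underside.
Things that resemble listed ones, but are neither listed nor needed, are in the scene too. Leave any green look-alike of the lid alone.

How it is judged:
By the outcome, as a careful person would: the job done as asked, in the order asked, and still so for the second after the job is handed in, while the arm keeps its last pose, push and grip.
It also fails if it takes over 69 s, if anything falls off the work surface, if the arm or the gripper's body presses on something with over 40 N, if the wrist force passes 120 N, or if a joint passes its speed limit or range.

## Working session

There is one attempt and no reset: what is moved stays moved. The work goes in short steps, Python scripts to look and compute and a tool call to move; the robot and the scene stay as the last step left them, time stands still between calls to the robot, and variables do not carry over. Pictures are saved under pics/ and viewed, and the job is handed in when it is done.

Besides the shell and the picture viewer there is one more tool, called as name(argument=value, ...) on one line, values as JSON. carry_out: Moves the arm, as the interface text tells. Its arguments: {"type":"object","properties":{"series":{"type":"array"}},"required":["series"]}

```bash
ls; mkdir -p pics
cat > h.py <<'E'
import numpy as np, cv2
from rig import robot, grab_frame, order, spot_in, pinpoint
def save(f,n): cv2.imwrite('pics/'+n+'.png',cv2.cvtColor(f['color'],cv2.COLOR_RGB2BGR))
def proj(f,p):
    R=np.array(f['rotation']);o=np.array(f['origin']);c=R.T@(np.array(p,float)-o)
    v=np.array([c[0],-c[1],-c[2]]);u=np.array(f['mtx'])@(v/v[2]);return u[:2]
def ray(f,uv,z):
    v=np.linalg.inv(np.array(f['mtx']))@np.array([uv[0],uv[1],1.]);d=np.array(f['rotation'])@np.array([v[0],-v[1],-v[2]])
    o=np.array(f['origin']);return o+d*(z-o[2])/d[2]
E
python3 - <<'E'
from h import *
print({k:np.round(v,3).tolist() for k,v in robot.get_obs().items()})
for n in ['scene','top']:
    f=grab_frame(n);save(f,n+'0');print(n,[k for k in f],np.round(f['origin'],0),f['mtx'])
    for t in ['kiln','kiln_port','lid','lid_knob','probe','probe_grip','stand','figurine','pipe','tub']:
        print(t,[(np.round(d['point']).tolist(),round(d['confidence'],2),np.round(proj(f,d['point'])).tolist()) for d in pinpoint(t,f)])
E
```

```text
pics
{'time_s': 0.0, 'qpos': [-1.247, 0.151, 1.438, -0.0, 1.554, -0.134], 'dq': [-0.0, 0.001, 0.001, 0.001, 0.001, -0.002], 'joint_efforts': [-0.0, -71.305, -57.087, -0.0, 0.009, 0.0], 'ee_pos': [254.032, -515.552, 214.199], 'ee_rot': [-3.14, -0.0, 0.458], 'ft_force': [-0.156, 0.269, 0.068], 'torque': [-0.04, 0.051, -0.021], 'gripper_width': 85.654}
scene ['color', 'mtx', 'origin', 'rotation', 'shot'] [1161.  443.  724.] [[422.3470712    0.         257.85977268]
 [  0.         422.3470712  204.13993055]
 [  0.           0.           1.        ]]Traceback (most recent call last):
  File "<stdin>", line 6, in <module>
  File "h.py", line 6, in proj
    v=np.array([c[0],-c[1],-c[2]]);u=np.array(f['mtx'])@(v/v[2]);return u[:2]
                ~^^^
IndexError: invalid index to scalar variable.
```

Run:
```python
from h import *
f=grab_frame('scene');print(f['rotation'],f['origin'])
r=pinpoint('kiln',f);print(r)
```

```text
[ 0.88237446 -0.02255884  2.36992915] [1161.15095522  442.92750104  723.67812715]
[{'point': [533.8, -227.9, 118.7], 'confidence': 0.7}, {'point': [540.2, -229.5, -1.7], 'confidence': 0.68}]
```

View pics/scene0.png

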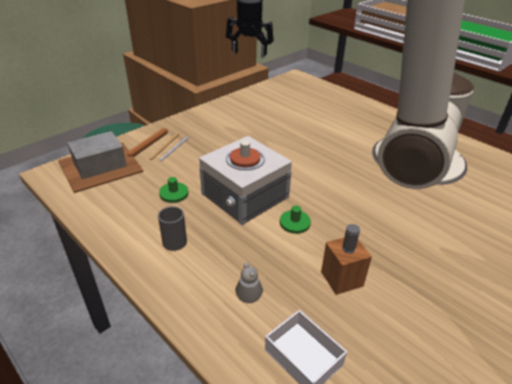

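```bash
cat > h.py <<'E'
import numpy as np, cv2
from scipy.spatial.transform import Rotation as Ro
from rig import robot, grab_frame, order, spot_in, pinpoint
def rot(f): return Ro.from_euler('xyz',f['rotation']).as_matrix()
def save(f,n,box=None):
    im=cv2.cvtColor(f['color'],cv2.COLOR_RGB2BGR)
    if box is not None:
        x0,y0,x1,y1=box;im=im[y0:y1,x0:x1];s=min(800/(x1-x0),600/(y1-y0));im=cv2.resize(im,None,fx=s,fy=s,interpolation=cv2.INTER_CUBIC)
    cv2.imwrite('pics/'+n+'.png',im)
def proj(f,p):
    c=rot(f).T@(np.array(p,float)-np.array(f['origin']))
    v=np.array([c[0],-c[1],-c[2]]);u=np.array(f['mtx'])@(v/v[2]);return u[:2]
def ray(f,uv,z):
    v=np.linalg.inv(np.array(f['mtx']))@np.array([uv[0],uv[1],1.]);d=rot(f)@np.array([v[0],-v[1],-v[2]])
    o=np.array(f['origin']);return o+d*(z-o[2])/d[2]
def pp(f,names):
    for t in names:
        print(t,[(np.round(d['point']).tolist(),round(d['confidence'],2),np.round(proj(f,d['point'])).tolist()) for d in pinpoint(t,f)])
def st():
    o=robot.get_obs();print({k:np.round(o[k],3).tolist() for k in ['time_s','qpos','ee_pos','ee_rot','ft_force','torque','gripper_width']})
E
python3 - <<'E'
from h import *
for n in ['scene','top']:
    f=grab_frame(n);save(f,n+'1');print(n,np.round(f['origin'],0),f['rotation'])
    pp(f,['kiln','kiln_port','lid','lid_knob','probe','probe_grip','stand','figurine','pipe','tub'])
    if n=='scene': save(f,'scene_crop',(150,100,400,290))
E
```

```text
scene [1161.  443.  724.] [ 0.88237446 -0.02255884  2.36992915]
kiln [([536.0, -226.0, -3.0], 0.87, [245.0, 196.0])]
kiln_port [([536.0, -230.0, 123.0], 0.88, [244.0, 158.0])]
lid [([518.0, -54.0, -4.0], 0.92, [296.0, 225.0]), ([538.0, -231.0, 116.0], 0.86, [244.0, 160.0]), ([679.0, -368.0, 2.0], 0.71, [172.0, 193.0])]
lid_knob [([520.0, -53.0, 35.0], 0.94, [297.0, 214.0]), ([676.0, -366.0, 33.0], 0.89, [172.0, 184.0]), ([542.0, -226.0, 154.0], 0.84, [244.0, 149.0])]
probe [([538.0, -226.0, 2.0], 0.59, [245.0, 195.0])]
probe_grip [([584.0, 138.0, 125.0], 0.73, [349.0, 239.0])]
stand [([580.0, 138.0, -6.0], 0.91, [341.0, 280.0])]
figurine [([761.0, 26.0, -2.0], 0.93, [248.0, 294.0])]
pipe [([790.0, -207.0, 0.0], 0.77, [173.0, 244.0]), ([584.0, 140.0, 124.0], 0.52, [350.0, 240.0])]
tub []
top [558. -79. 903.] [ 0.09947151  0.03673146 -1.57803069]
kiln [([541.0, -228.0, -0.0], 0.91, [326.0, 227.0])]
kiln_port []
lid [([678.0, -366.0, 1.0], 0.75, [382.0, 169.0]), ([522.0, -60.0, 1.0], 0.55, [256.0, 235.0])]
lid_knob [([518.0, -53.0, 38.0], 0.92, [253.0, 237.0]), ([539.0, -232.0, 163.0], 0.88, [342.0, 229.0]), ([673.0, -366.0, 38.0], 0.64, [387.0, 169.0]), ([542.0, -225.0, 119.0], 0.16, [334.0, 227.0])]
probe [([587.0, 135.0, 5.0], 0.72, [176.0, 209.0])]
probe_grip [([579.0, 140.0, 124.0], 0.46, [161.0, 211.0])]
stand [([582.0, 139.0, -4.0], 0.87, [176.0, 211.0])]
figurine [([758.0, 27.0, 0.0], 0.62, [221.0, 140.0])]
pipe [([784.0, -210.0, -1.0], 0.96, [316.0, 128.0]), ([789.0, 203.0, -8.0], 0.44, [152.0, 129.0])]
tub []
```

View pics/top1.png

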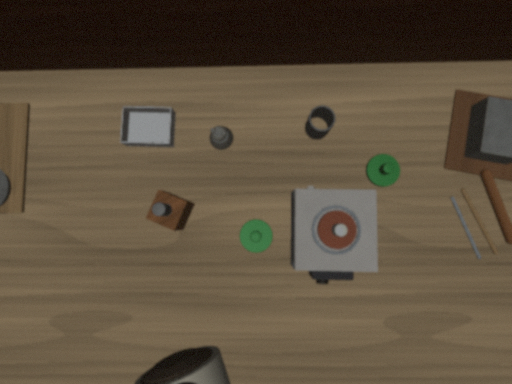

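View pics/scene_crop.png

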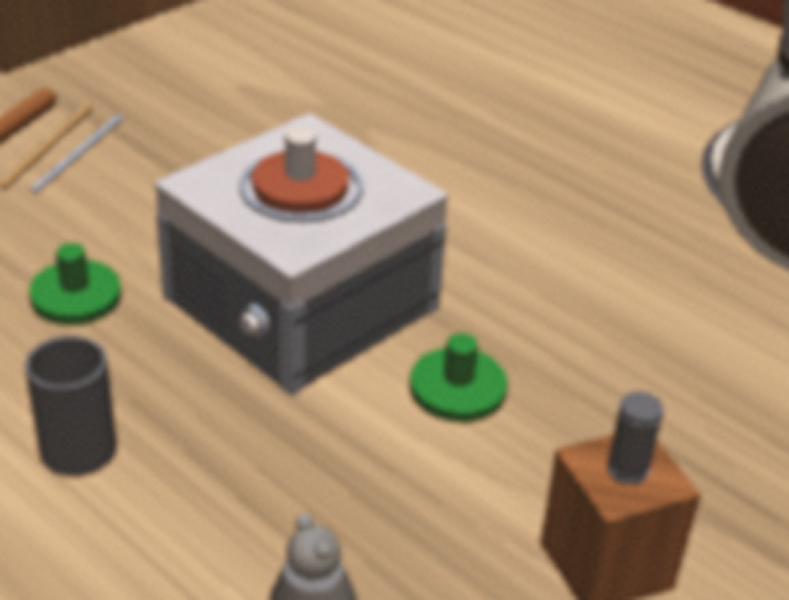

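```bash
cat >> h.py <<'E'
def go(p,yaw=None,roll=np.pi,pitch=0.):
    o=robot.get_obs();R=Ro.from_euler('xyz',o['ee_rot'])
    y=o['ee_rot'][2] if yaw is None else yaw
    d=R.inv().apply(np.array(p,float)-o['ee_pos'])
    w=(R.inv()*Ro.from_euler('xyz',[roll,pitch,y])).as_rotvec()
    print('go shift',np.round(d/600,4).tolist(),'turn',np.round(w/(np.pi/2),4).tolist(),'mm',np.round(np.linalg.norm(d)),'deg',np.round(np.degrees(np.linalg.norm(w)),1))
E
python3 -c "
from h import *
go([500,-228,330],0.)"
```

```text
go shift [0.5796, -0.2491, -0.192] turn [-0.0001, -0.0, 0.2914] mm 396.0 deg 26.2
```

carry_out(series=[[-1,0.58,-0.25,-0.19,0,0,0.2914],[-1,0.58,-0.25,-0.19,0,0,0.2914],[-1,0.58,-0.25,-0.19,0,0,0.2914],[-1,0.58,-0.25,-0.19,0,0,0.2914],[-1,0.58,-0.25,-0.19,0,0,0.2914],[-1,0.58,-0.25,-0.19,0,0,0.2914],[-1,0.58,-0.25,-0.19,0,0,0.2914],[-1,0.58,-0.25,-0.19,0,0,0.2914],[-1,0.58,-0.25,-0.19,0,0,0.2914],[-1,0.58,-0.25,-0.19,0,0,0.2914],[-1,0.58,-0.25,-0.19,0,0,0.2914],[-1,0.58,-0.25,-0.19,0,0,0.2914]])

```text
time_s: 2.5
ee_pos: [499.1, -228.5, 328.3]
ee_rot: [-3.141, 0.001, -0.002]
ft_force: [-0.2, -0.2, -0.3]
gripper_width: 85.6
```

Run:
```python
from h import *
st();f=grab_frame('wrist');save(f,'w1');print(f['origin'],f['rotation'],f['mtx'][0])
pp(f,['kiln','kiln_port','lid','lid_knob'])
```

```text
{'time_s': 2.5, 'qpos': [-0.57, 0.084, 1.285, -0.0, 1.773, 1.003], 'ee_pos': [499.15, -228.477, 328.287], 'ee_rot': [-3.141, 0.001, -0.002], 'ft_force': [-0.164, -0.172, -0.312], 'torque': [-0.021, 0.036, 0.008], 'gripper_width': 85.587}
[ 571.00141216 -228.71977504  487.56906274] [-2.82675341e-01  5.02575488e-04 -1.57260674e+00] [272.3061954    0.         254.50100326]
kiln [([538.0, -229.0, 155.0], 0.39, [255.0, 143.0])]
kiln_port []
lid [([675.0, -367.0, 0.0], 0.8, [341.0, 48.0]), ([537.0, -227.0, 122.0], 0.56, [254.0, 142.0])]
lid_knob [([539.0, -230.0, 156.0], 0.71, [256.0, 143.0]), ([520.0, -60.0, 37.0], 0.68, [152.0, 148.0]), ([675.0, -366.0, 35.0], 0.61, [347.0, 42.0])]
```

View pics/w1.png

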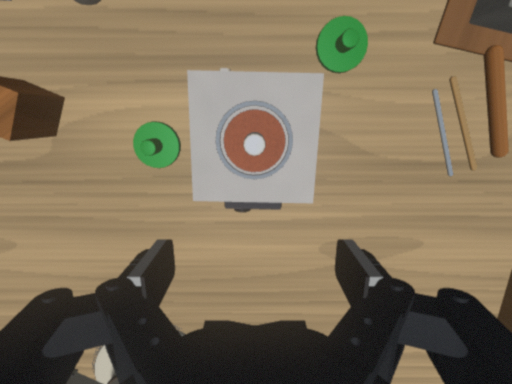

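```bash
cat > seg.py <<'E'
from h import *
def fitc(m,f,z):
    pts=np.argwhere(m)[:,::-1];c=pts.mean(0);p=ray(f,c,z)
    return np.round(c,1),np.round(p,1),m.sum()
def lid(f,near,ztop,zknob):
    a=f['color'].astype(int);r,g,b=a[...,0],a[...,1],a[...,2]
    red=((r>g*1.5)&(r>b*1.5)&(r>70)).astype(np.uint8)
    n,l,s,c=cv2.connectedComponentsWithStats(red)
    i=min(range(1,n),key=lambda i:np.hypot(*(c[i]-near))+(1e3 if s[i,4]<60 else 0))
    cs,_=cv2.findContours((l==i).astype(np.uint8),cv2.RETR_EXTERNAL,cv2.CHAIN_APPROX_NONE)
    q=np.array([ray(f,p,ztop)[:2] for p in cs[0][:,0]],np.float32)
    (x,y),rr=cv2.minEnclosingCircle(q);h=cv2.convexHull(q);e=cv2.fitEllipse(h)
    print('disc',np.round([x,y,rr],1),'ell',np.round(e[0],1),np.round(e[1],1))
    return l==i,cs[0]
E
python3 - <<'E'
from seg import *
f=grab_frame('wrist')
m,c=lid(f,(254,140),134,172)
hull=np.zeros(m.shape,np.uint8);cv2.fillConvexPoly(hull,cv2.convexHull(c),1)
a=f['color'].astype(int)
k=(hull>0)&(a.min(2)>130)
print('knob',fitc(k,f,172))
# kiln top: pale
p=((a.min(2)>150)).astype(np.uint8)
n,l,s,cc=cv2.connectedComponentsWithStats(p);i=1+np.argmax(s[1:,4]);print(s[i])
cs,_=cv2.findContours((l==i).astype(np.uint8),cv2.RETR_EXTERNAL,cv2.CHAIN_APPROX_NONE)
q=np.array([ray(f,p,120)[:2] for p in cs[0][:,0]],np.float32);print('kiln',cv2.minAreaRect(q))
save(f,'w1crop',(180,60,340,220))
for z,t in((134,40),(126,51)):
    for g in(0,90,180,270):
        pass
E
```

```text
disc [ 539.1 -228.    38.3] ell [ 539.2 -228. ] [75.8 76. ]
knob (array([254.4, 144.8]), array([ 539.1, -227.9,  172. ]), np.int64(361))
[  188    69   136   135 11834]
kiln ((539.851318359375, -227.58010864257812), (169.63473510742188, 172.36305236816406), 88.66799926757812)
```

View pics/w1crop.png

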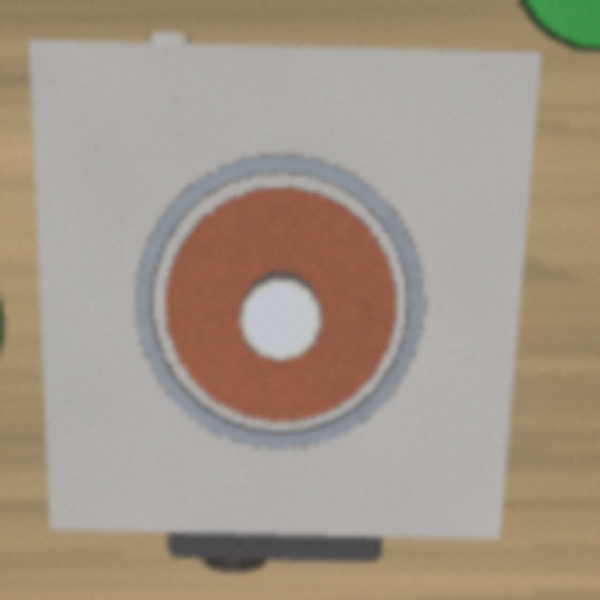

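```bash
python3 -c "
from h import *
go([539,-228,155],0.)"
```

```text
go shift [0.0655, 0.0002, 0.2896] turn [-0.0001, 0.0001, -0.0005] mm 178.0 deg 0.0
```

carry_out(series=[[-1,0.066,0,0,0,0,0],[-1,0.066,0,0.05,0,0,0],[-1,0.066,0,0.12,0,0,0],[-1,0.066,0,0.18,0,0,0],[-1,0.066,0,0.23,0,0,0],[-1,0.066,0,0.27,0,0,0],[-1,0.066,0,0.289,0,0,0],[-1,0.066,0,0.289,0,0,0],[-1,0.066,0,0.289,0,0,0],[1,0.066,0,0.289,0,0,0],[1,0.066,0,0.289,0,0,0],[1,0.066,0,0.289,0,0,0],[1,0.066,0,0.289,0,0,0],[1,0.066,0,0.289,0,0,0],[1,0.066,0,0.289,0,0,0],[1,0.066,0,0.289,0,0,0],[1,0.066,0,0.289,0,0,0],[1,0.066,0,0.289,0,0,0]])

```text
time_s: 4.6
ee_pos: [539.6, -227.4, 155.5]
ee_rot: [3.142, -0.0, 0.0]
ft_force: [-0.0, 1.0, 4.2]
gripper_width: 0.1
```

Run:
```python
from h import *
st();f=grab_frame('wrist');save(f,'w2')
```

```text
{'time_s': 4.6, 'qpos': [-0.53, 0.199, 1.501, 0.0, 1.441, 1.04], 'ee_pos': [539.64, -227.415, 155.544], 'ee_rot': [3.142, -0.0, 0.0], 'ft_force': [-0.017, 0.982, 4.194], 'torque': [0.009, 0.024, 0.01], 'gripper_width': 0.08}
```

View pics/w2.png

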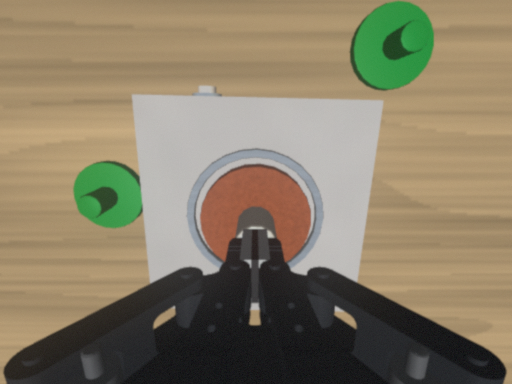

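Run:
```python
from h import *
f=grab_frame('wrist');save(f,'w2c',(180,130,340,290));print(proj(f,[539,-228,172]),proj(f,[539,-228,134]),proj(f,[539.6,-227.4,141]))
print(f['origin'],f['rotation'])
g=grab_frame('scene');save(g,'s2c',(180,100,310,220));print(proj(g,[539,-228,172]),proj(g,[539.6,-227.4,155]))
```

```text
[255.41858643 245.87488477] [255.2539683  221.35096164] [254.40624493 224.33798107]
[ 611.31888402 -227.50651066  314.91354351] [-2.81648213e-01  1.52425810e-04 -1.57100451e+00]
[244.12076995 141.93496072] [244.0949577  147.93678688]
```

View pics/w2c.png

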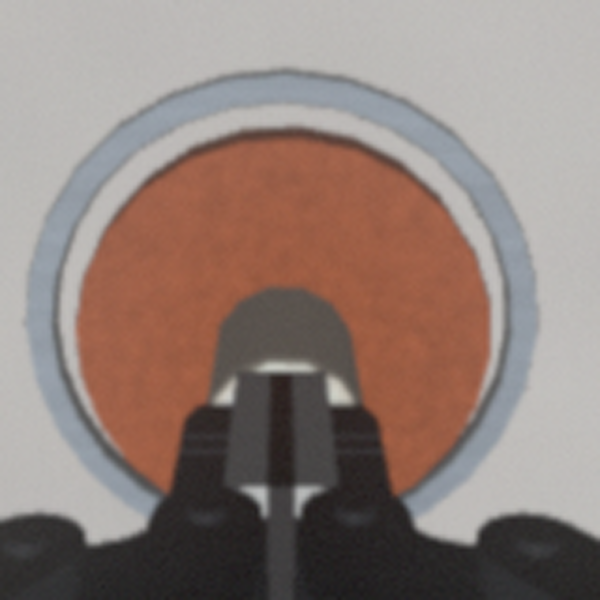

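View pics/s2c.png

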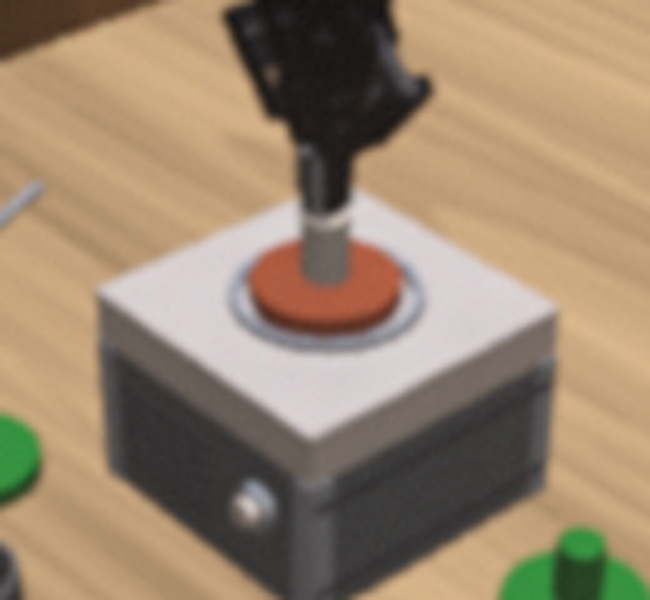

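carry_out(series=[[1,0,0,-0.1,0,0,0],[1,0,0,-0.1,0,0,0],[1,0,0,-0.1,0,0,0],[1,0,0,-0.1,0,0,0]])

```text
time_s: 5.15
ee_pos: [539.4, -227.3, 214.6]
ee_rot: [-3.141, 0.001, 0.0]
ft_force: [-1.1, 1.4, 0.0]
gripper_width: 0.1
```

Run:
```python
from h import *
st()
p=robot.get_obs()['ee_pos']
f=grab_frame('wrist');save(f,'w3c',(180,100,380,300))
for dz in(14,0,-15,-30): print(dz,proj(f,p-[0,0,dz]),proj(f,p+[11,0,-dz]))
g=grab_frame('scene');save(g,'s3c',(180,80,310,200))
for dz in(14,0,-15,-30): print(dz,proj(g,p-[0,0,dz]))
```

```text
{'time_s': 5.15, 'qpos': [-0.53, 0.173, 1.412, 0.0, 1.558, 1.04], 'ee_pos': [539.408, -227.308, 214.64], 'ee_rot': [-3.141, 0.001, 0.0], 'ft_force': [-1.119, 1.411, 0.042], 'torque': [-0.01, 0.052, 0.01], 'gripper_width': 0.096}
14 [254.46759698 224.56724224] [254.46353492 209.38491847]
0 [254.45098942 233.0538124 ] [254.44630632 216.82341294]
-15 [254.4300709  243.74330412] [254.42454166 226.22036335]
-30 [254.40497267 256.56866017] [254.39833372 237.53570988]
14 [244.21230641 132.0120795 ]
0 [244.22398972 126.95144161]
-15 [244.23673376 121.43134565]
-30 [244.24971829 115.80708158]
```

View pics/w3c.png

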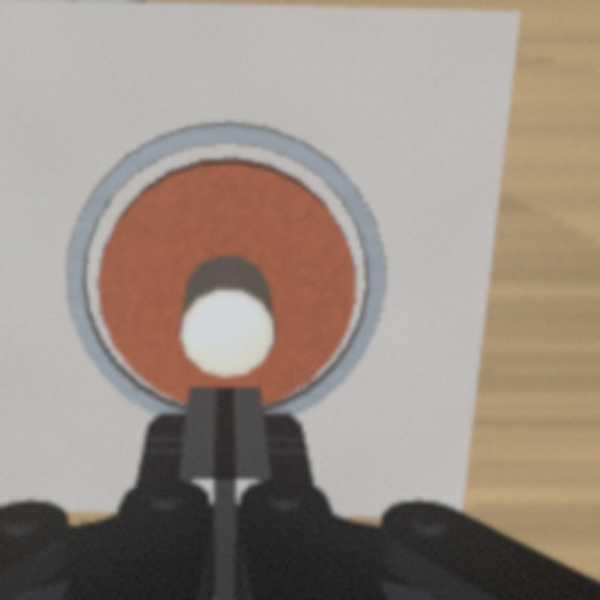

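View pics/s3c.png

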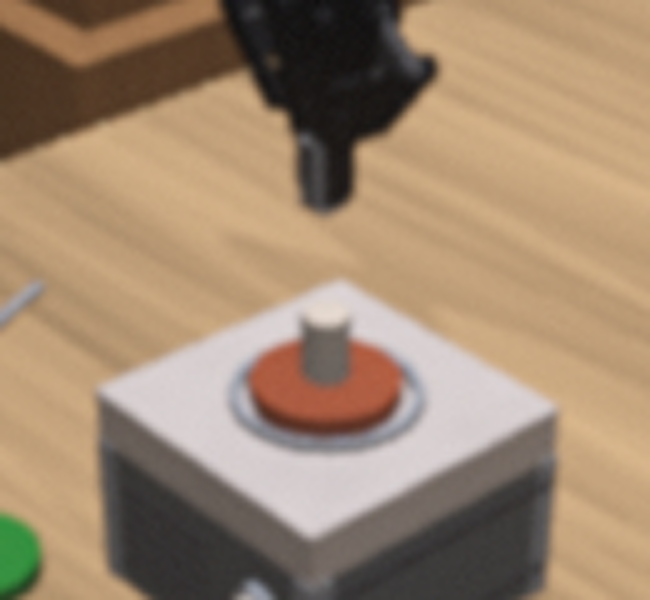

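carry_out(series=[[-1,0,0,0,0,0,0],[-1,0,0,0,0,0,0],[-1,0,0,0,0,0,0],[-1,0,0,0,0,0,0],[-1,0,0,0,0,0,0],[-1,0,0,0,0,0,0],[-1,0,0,0,0,0,0],[-1,-0.001,0.001,0.04,0,0,0],[-1,-0.001,0.001,0.08,0,0,0],[-1,-0.001,0.001,0.11,0,0,0],[-1,-0.001,0.001,0.13,0,0,0],[-1,-0.001,0.001,0.15,0,0,0],[-1,-0.001,0.001,0.15,0,0,0],[-1,-0.001,0.001,0.15,0,0,0]])

```text
time_s: 6.65
ee_pos: [539.2, -228.1, 125.9]
ee_rot: [3.141, -0.0, 0.0]
ft_force: [0.2, 0.1, 0.4]
gripper_width: 85.5
```

Run:
```python
from h import *
st()
f=grab_frame('wrist');save(f,'w4')
g=grab_frame('scene');save(g,'s4c',(180,80,310,200))
```

```text
{'time_s': 6.65, 'qpos': [-0.532, 0.217, 1.541, 0.0, 1.383, 1.039], 'ee_pos': [539.177, -228.109, 125.909], 'ee_rot': [3.141, -0.0, 0.0], 'ft_force': [0.176, 0.133, 0.43], 'torque': [-0.035, -0.062, -0.002], 'gripper_width': 85.494}
```

View pics/w4.png

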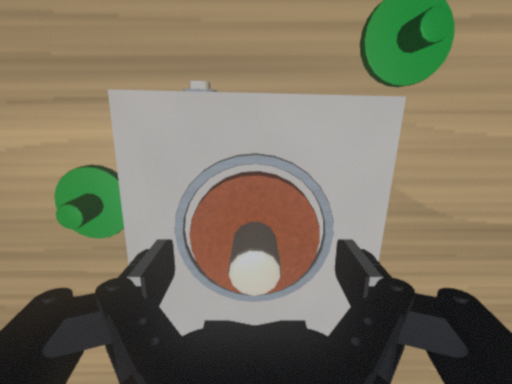

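View pics/s4c.png

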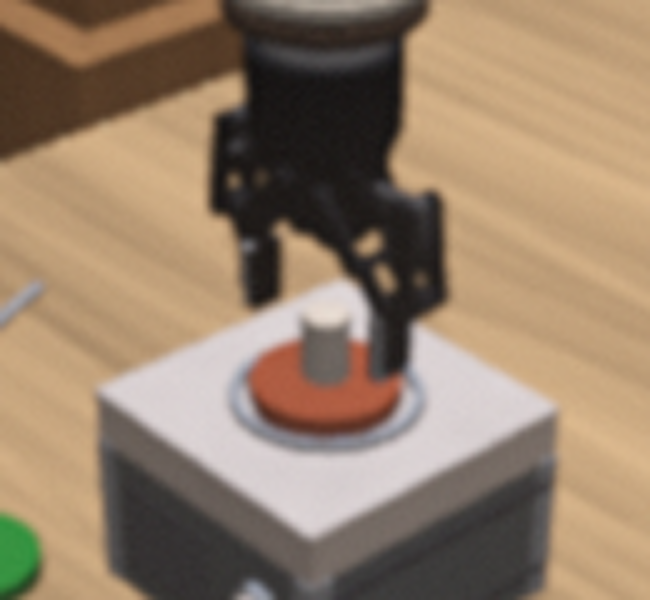

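carry_out(series=[[1,0,0,0,0,0,0],[1,0,0,0,0,0,0],[1,0,0,0,0,0,0],[1,0,0,0,0,0,0],[1,0,0,0,0,0,0],[1,0,0,0,0,0,0],[1,0,0,0,0,0,0],[1,0,0,0,0,0,0]])

```text
time_s: 7.55
ee_pos: [539.1, -228.0, 125.7]
ee_rot: [3.142, -0.0, 0.0]
ft_force: [-1.0, 0.9, 5.1]
gripper_width: 24.0
```

Run:
```python
from h import *
st()
g=grab_frame('scene');save(g,'s5c',(180,80,310,200))
```

```text
{'time_s': 7.55, 'qpos': [-0.532, 0.216, 1.542, 0.0, 1.383, 1.039], 'ee_pos': [539.081, -228.009, 125.731], 'ee_rot': [3.142, -0.0, 0.0], 'ft_force': [-0.975, 0.895, 5.066], 'torque': [0.191, 0.226, -0.038], 'gripper_width': 24.019}
```

View pics/s5c.png

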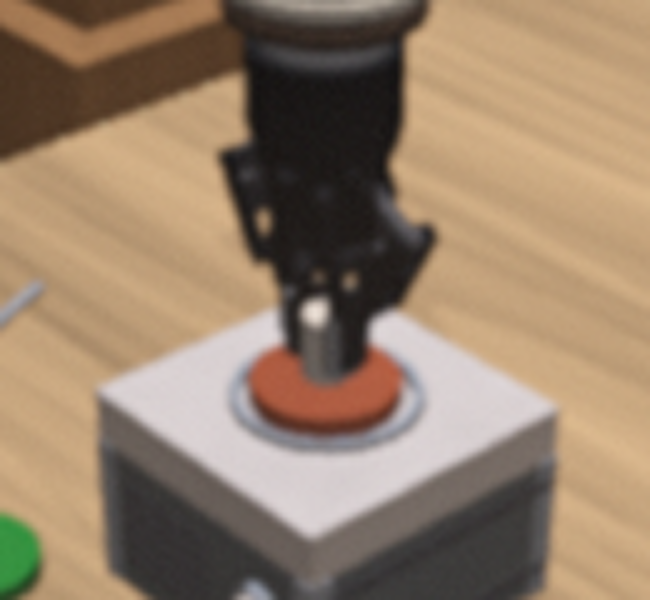

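carry_out(series=[[1,0,0,-0.01,0,0,0],[1,0,0,-0.02,0,0,0],[1,0,0,-0.03,0,0,0],[1,0,0,-0.045,0,0,0],[1,0,0,-0.06,0,0,0],[1,0,0,-0.06,0,0,0],[1,0,0,-0.06,0,0,0]])

```text
time_s: 8.3
ee_pos: [539.0, -228.1, 161.6]
ee_rot: [3.141, -0.0, 0.0]
ft_force: [-0.6, 0.3, -2.5]
gripper_width: 24.2
```

Run:
```python
from h import *
st()
g=grab_frame('scene');save(g,'s6c',(180,80,310,200))
f=grab_frame('wrist');save(f,'w6')
```

```text
{'time_s': 8.3, 'qpos': [-0.532, 0.195, 1.494, 0.0, 1.453, 1.039], 'ee_pos': [539.027, -228.061, 161.567], 'ee_rot': [3.141, -0.0, 0.0], 'ft_force': [-0.64, 0.253, -2.485], 'torque': [-0.045, -0.007, 0.041], 'gripper_width': 24.239}
```

View pics/s6c.png

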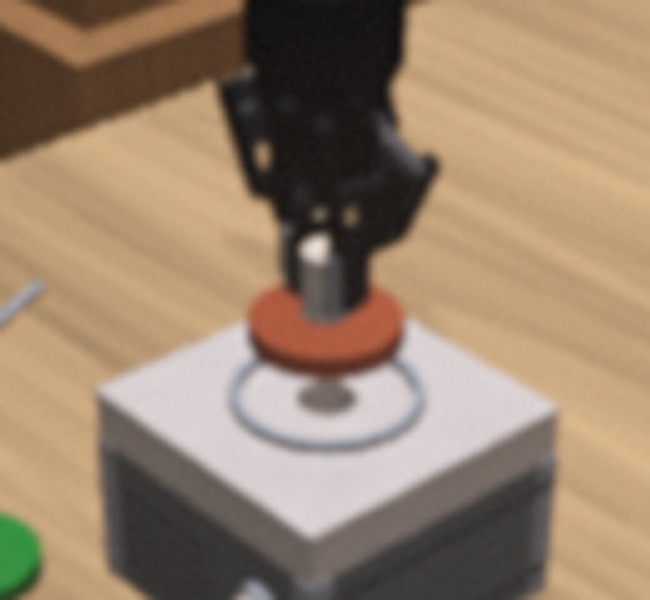

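View pics/w6.png

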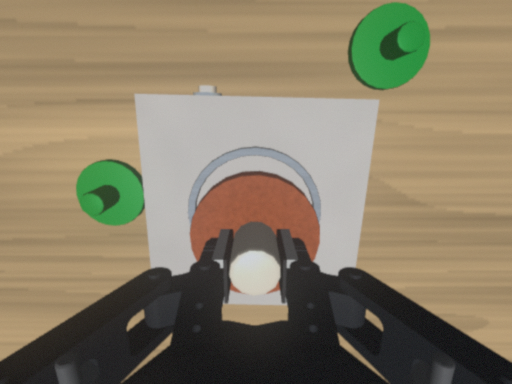

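Run:
```python
from h import *
go([400,60,240],0.); go([400,60,60],0.);go([400,60,12],0.)
```

```text
go shift [-0.2314, -0.48, -0.1314] turn [-0.0002, 0.0003, 0.0] mm 329.0 deg 0.0
go shift [-0.2312, -0.4798, 0.1686] turn [-0.0002, 0.0003, 0.0] mm 335.0 deg 0.0
go shift [-0.2312, -0.4798, 0.2486] turn [-0.0002, 0.0003, 0.0] mm 353.0 deg 0.0
```

carry_out(series=[[1,0,0,-0.04,0,0,0],[1,0,0,-0.09,0,0,0],[1,-0.02,-0.04,-0.13,0,0,0],[1,-0.05,-0.1,-0.13,0,0,0],[1,-0.09,-0.18,-0.13,0,0,0],[1,-0.13,-0.26,-0.13,0,0,0],[1,-0.17,-0.34,-0.13,0,0,0],[1,-0.2,-0.41,-0.13,0,0,0],[1,-0.22,-0.45,-0.1,0,0,0],[1,-0.23,-0.48,-0.06,0,0,0],[1,-0.23,-0.48,0.0,0,0,0],[1,-0.23,-0.48,0.06,0,0,0],[1,-0.23,-0.48,0.12,0,0,0],[1,-0.23,-0.48,0.17,0,0,0],[1,-0.23,-0.48,0.2,0,0,0],[1,-0.23,-0.48,0.22,0,0,0],[1,-0.23,-0.48,0.235,0,0,0],[1,-0.23,-0.48,0.242,0,0,0],[1,-0.23,-0.48,0.242,0,0,0],[1,-0.23,-0.48,0.242,0,0,0]])

```text
time_s: 10.4
ee_pos: [401.4, 60.0, 16.8]
ee_rot: [-3.142, -0.001, 0.0]
ft_force: [0.8, -1.1, -2.3]
gripper_width: 24.3
```

Run:
```python
from h import *
st()
g=grab_frame('scene');save(g,'s7c',(250,120,450,290))
```

```text
{'time_s': 10.4, 'qpos': [-0.042, -0.042, 2.065, 0.0, 1.117, 1.529], 'ee_pos': [401.363, 59.996, 16.812], 'ee_rot': [-3.142, -0.001, 0.0], 'ft_force': [0.755, -1.067, -2.283], 'torque': [0.065, 0.017, 0.065], 'gripper_width': 24.341}
```

View pics/s7c.png

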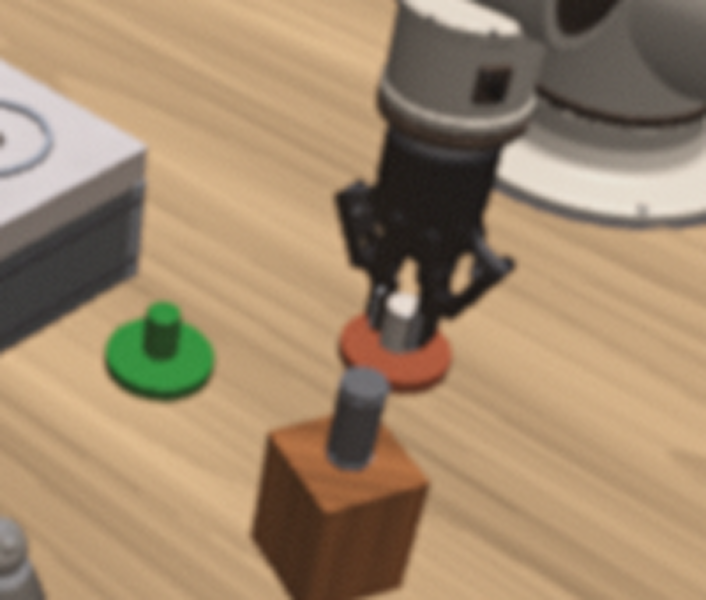

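carry_out(series=[[1,0,0,0.005,0,0,0],[1,0,0,0.01,0,0,0],[1,0,0,0.014,0,0,0],[1,0,0,0.016,0,0,0],[1,0,0,0.017,0,0,0],[1,0,0,0.0175,0,0,0],[1,0,0,0.0175,0,0,0]])

```text
time_s: 11.15
ee_pos: [401.0, 60.0, 5.8]
ee_rot: [-3.141, 0.0, 0.0]
ft_force: [-0.2, 0.9, -3.8]
gripper_width: 24.6
```

carry_out(series=[[1,0,0,0.0015,0,0,0],[1,0,0,0.0015,0,0,0]])

```text
time_s: 11.35
ee_pos: [401.1, 60.0, 5.6]
ee_rot: [3.142, -0.0, 0.0]
ft_force: [-9.3, 0.2, 18.6]
gripper_width: 24.2
```

carry_out(series=[[1,0,0,0.0015,0,0,0],[1,0,0,0.0015,0,0,0]])

```text
time_s: 11.55
ee_pos: [401.1, 60.0, 5.6]
ee_rot: [3.142, -0.0, 0.0]
ft_force: [-17.8, -1.4, 39.6]
gripper_width: 24.4
```

carry_out(series=[[1,0,0,-0.0025,0,0,0],[1,0,0,-0.0025,0,0,0],[0.2,0,0,-0.0025,0,0,0],[-0.2,0,0,-0.0025,0,0,0],[-1,0,0,-0.0025,0,0,0],[-1,0,0,-0.0025,0,0,0],[-1,0,0,-0.0025,0,0,0],[-1,0,0,-0.0025,0,0,0],[-1,0,0,-0.0025,0,0,0],[-1,0,0,-0.0025,0,0,0],[-1,0,0,-0.05,0,0,0],[-1,0,0,-0.1,0,0,0],[-1,0,0,-0.17,0,0,0],[-1,0,0,-0.25,0,0,0],[-1,0,0,-0.33,0,0,0],[-1,0,0,-0.41,0,0,0],[-1,0,0,-0.45,0,0,0],[-1,0,0,-0.45,0,0,0]])

```text
time_s: 13.35
ee_pos: [401.9, 60.0, 277.3]
ee_rot: [3.141, -0.005, 0.0]
ft_force: [-0.2, -0.8, -0.8]
gripper_width: 85.9
```

Run:
```python
from h import *
st()
g=grab_frame('scene');save(g,'s8');save(g,'s8c',(200,100,400,290))
t=grab_frame('top');save(t,'t8');save(t,'t8c',(270,160,410,290))
f=grab_frame('wrist');save(f,'w8')
pp(f,['stand','probe_grip','probe','lid_knob','kiln_port'])
pp(g,['stand','probe_grip','probe','kiln_port'])
pp(t,['stand','probe_grip','probe','kiln_port'])
```

```text
{'time_s': 13.35, 'qpos': [-0.042, -0.226, 1.676, 0.0, 1.686, 1.529], 'ee_pos': [401.945, 59.956, 277.307], 'ee_rot': [3.141, -0.005, 0.0], 'ft_force': [-0.16, -0.789, -0.834], 'torque': [-0.014, -0.047, -0.013], 'gripper_width': 85.862}
stand []
probe_grip []
probe [([580.0, 136.0, 9.0], 0.55, [200.0, 35.0])]
lid_knob [([402.0, 58.0, 34.0], 0.79, [256.0, 165.0]), ([520.0, -58.0, 39.0], 0.56, [343.0, 78.0])]
kiln_port []
stand [([788.0, -210.0, -0.0], 0.64, [173.0, 243.0])]
probe_grip [([588.0, 140.0, 126.0], 0.85, [349.0, 240.0])]
probe []
kiln_port [([537.0, -229.0, 122.0], 0.7, [244.0, 158.0])]
stand []
probe_grip [([579.0, 138.0, 122.0], 0.52, [162.0, 211.0])]
probe [([583.0, 138.0, 5.0], 0.64, [175.0, 210.0]), ([760.0, 25.0, 2.0], 0.55, [221.0, 139.0])]
kiln_port [([541.0, -230.0, 121.0], 0.78, [337.0, 228.0])]
```

View pics/s8c.png

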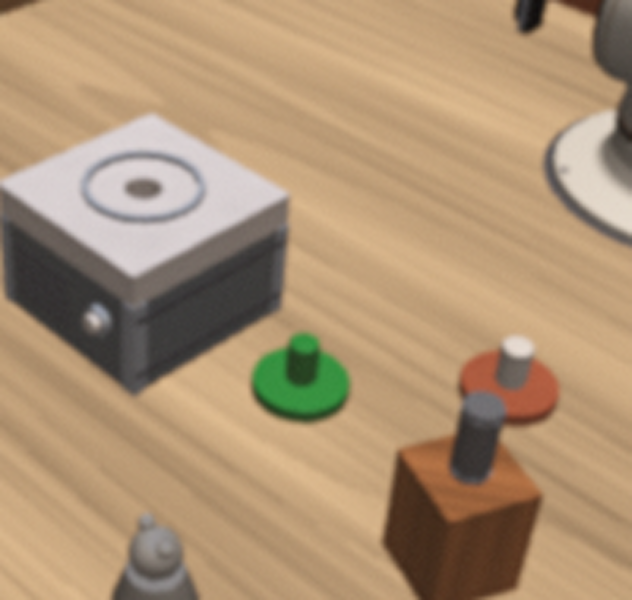

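View pics/t8.png

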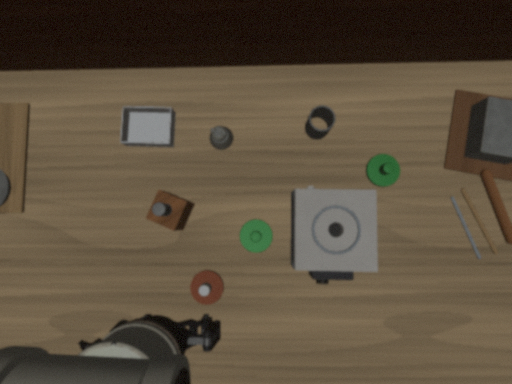

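View pics/w8.png

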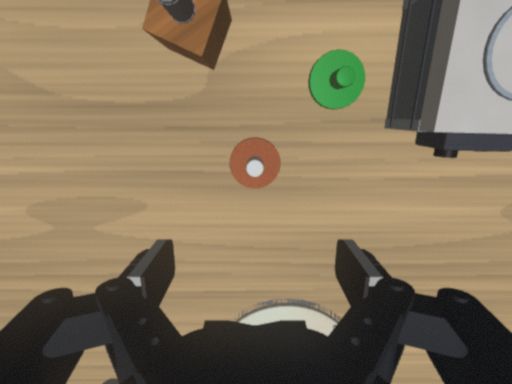

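Run:
```python
from h import *
go([545,138,315],0.)
```

```text
go shift [0.2401, -0.1301, -0.0685] turn [-0.0001, 0.0, 0.0] mm 169.0 deg 0.0
```

carry_out(series=[[-1,0,0,-0.06,0,0,0],[-1,0.12,-0.065,-0.065,0,0,0],[-1,0.2,-0.11,-0.065,0,0,0],[-1,0.24,-0.13,-0.065,0,0,0],[-1,0.24,-0.13,-0.065,0,0,0],[-1,0.24,-0.13,-0.065,0,0,0],[-1,0.24,-0.13,-0.065,0,0,0]])

```text
time_s: 14.85
ee_pos: [544.7, 137.9, 312.6]
ee_rot: [3.142, 0.001, 0.0]
ft_force: [0.1, 0.4, 0.4]
gripper_width: 85.4
```

Run:
```python
from seg import *
st()
f=grab_frame('wrist');save(f,'w9');save(f,'w9c',(190,70,330,210))
pp(f,['stand','probe_grip','probe'])
print(f['origin'])
```

```text
{'time_s': 14.85, 'qpos': [0.111, 0.11, 1.288, 0.0, 1.744, 1.681], 'ee_pos': [544.73, 137.911, 312.622], 'ee_rot': [3.142, 0.001, 0.0], 'ft_force': [0.06, 0.42, 0.364], 'torque': [-0.011, 0.027, -0.017], 'gripper_width': 85.435}
stand [([583.0, 141.0, 2.0], 0.55, [253.0, 136.0])]
probe_grip [([401.0, 60.0, -1.0], 0.72, [296.0, 234.0]), ([583.0, 138.0, 120.0], 0.64, [254.0, 143.0])]
probe [([578.0, 136.0, 6.0], 0.65, [256.0, 139.0])]
[616.55286654 137.87065108 471.89597096]
```

View pics/w9.png

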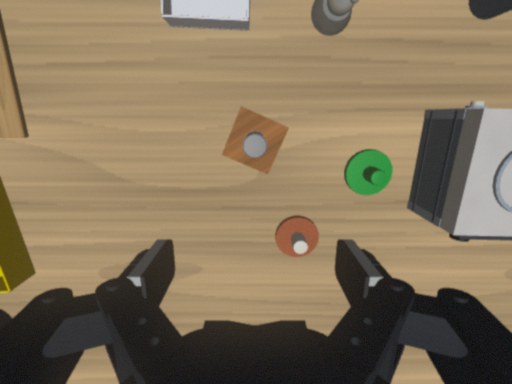

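View pics/w9c.png

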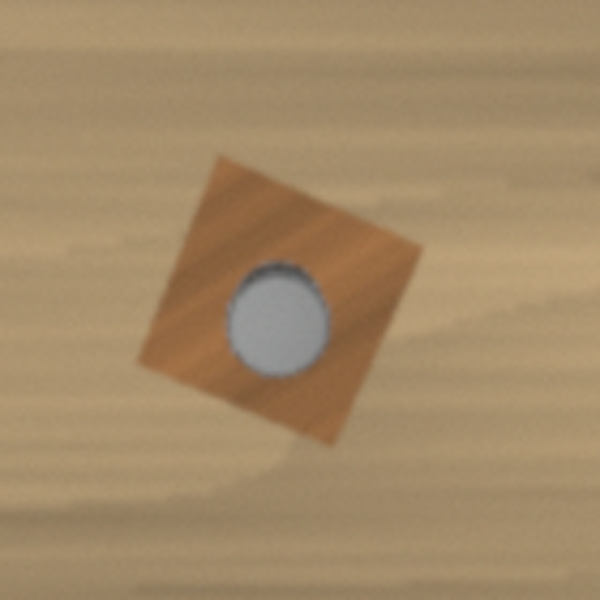

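Run:
```python
from seg import *
f=grab_frame('wrist')
s=140/600
c=lambda x,y:(190+x*s-.4,70+y*s-.4)
print('grip',ray(f,c(279,326.5),155))
q=np.array([ray(f,c(*p),95)[:2] for p in [(220,155),(423,246),(333,447),(137,360)]],np.float32)
print('stand',q.mean(0),cv2.minAreaRect(q))
# segmentation of grey top
a=f['color'].astype(int);m=((a.max(2)-a.min(2)<22)&(a.min(2)>95)).astype(np.uint8);m[:,:235]=0;m[:,275:]=0;m[:125]=0;m[165:]=0
p=np.argwhere(m)[:,::-1];print(len(p),p.mean(0),ray(f,p.mean(0),155))
go([544.7+37,138,95],0.)
```

```text
grip [582.68504264 137.33453298 155.        ]
stand [583.2453 137.5517] ((583.015380859375, 137.77272033691406), (69.84521484375, 70.04266357421875), 66.73947143554688)
456 [254.08114035 144.88157895] [583.71637208 138.04879824 155.        ]
go shift [0.0617, -0.0006, 0.3644] turn [-0.0001, -0.0007, -0.0002] mm 222.0 deg 0.1
```

carry_out(series=[[-1,0.064,0,0,0,0,0],[-1,0.064,0,0.06,0,0,0],[-1,0.064,0,0.13,0,0,0],[-1,0.064,0,0.2,0,0,0],[-1,0.064,0,0.26,0,0,0],[-1,0.064,0,0.31,0,0,0],[-1,0.064,0,0.345,0,0,0],[-1,0.064,0,0.362,0,0,0],[-1,0.064,0,0.362,0,0,0],[-1,0.064,0,0.362,0,0,0]])

```text
time_s: 16.1
ee_pos: [583.8, 138.0, 97.0]
ee_rot: [-3.141, -0.001, -0.0]
ft_force: [0.0, -0.4, -0.3]
gripper_width: 85.4
```

Run:
```python
from seg import *
st()
f=grab_frame('wrist');save(f,'w10')
g=grab_frame('scene');save(g,'s10c',(280,170,410,300))
print(f['origin'])
```

```text
{'time_s': 16.1, 'qpos': [0.104, 0.266, 1.541, 0.0, 1.333, 1.674], 'ee_pos': [583.813, 137.978, 97.044], 'ee_rot': [-3.141, -0.001, -0.0], 'ft_force': [0.003, -0.402, -0.283], 'torque': [0.026, -0.04, 0.015], 'gripper_width': 85.422}
[655.28748518 137.84385721 256.48128962]
```

View pics/w10.png

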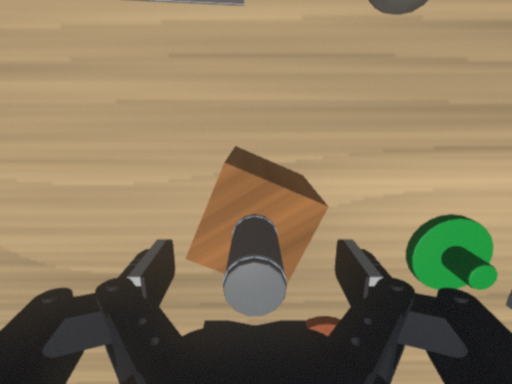

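View pics/s10c.png

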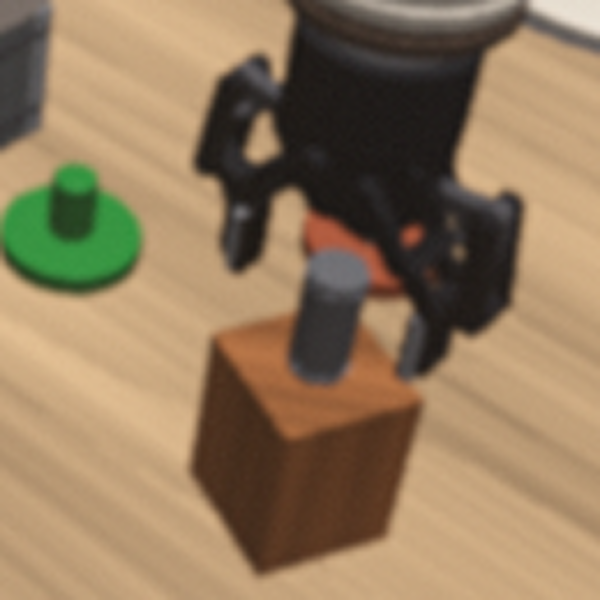

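carry_out(series=[[1,0,0,0,0,0,0],[1,0,0,0,0,0,0],[1,0,0,0,0,0,0],[1,0,0,0,0,0,0],[1,0,0,0,0,0,0],[1,0,0,0,0,0,0],[1,0,0,0,0,0,0],[1,0,0,0,0,0,0]])

```text
time_s: 17.0
ee_pos: [583.5, 138.0, 96.0]
ee_rot: [-3.141, -0.0, 0.0]
ft_force: [0.2, -0.3, 5.6]
gripper_width: 26.6
```

Run:
```python
from seg import *
st()
f=grab_frame('wrist');save(f,'w11')
```

```text
{'time_s': 17.0, 'qpos': [0.104, 0.266, 1.542, 0.0, 1.332, 1.674], 'ee_pos': [583.481, 138.04, 96.007], 'ee_rot': [-3.141, -0.0, 0.0], 'ft_force': [0.159, -0.29, 5.602], 'torque': [0.006, 0.182, 0.009], 'gripper_width': 26.565}
```

View pics/w11.png

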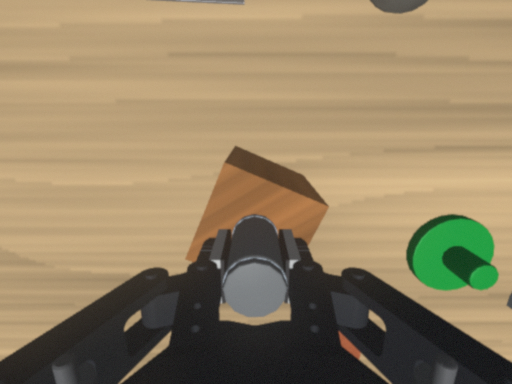

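carry_out(series=[[1,0,0,-0.01,0,0,0],[1,0,0,-0.02,0,0,0],[1,0,0,-0.035,0,0,0],[1,0,0,-0.055,0,0,0],[1,0,0,-0.08,0,0,0],[1,0,0,-0.11,0,0,0],[1,0,0,-0.14,0,0,0],[1,0,0,-0.17,0,0,0],[1,0,0,-0.2,0,0,0],[1,0,0,-0.23,0,0,0],[1,0,0,-0.25,0,0,0],[1,0,0,-0.265,0,0,0],[1,0,0,-0.273,0,0,0],[1,0,0,-0.273,0,0,0],[1,0,0,-0.273,0,0,0]])

```text
time_s: 18.55
ee_pos: [583.2, 138.0, 258.9]
ee_rot: [3.142, 0.001, 0.0]
ft_force: [0.1, 0.0, -2.0]
gripper_width: 26.7
```

Run:
```python
from seg import *
st()
f=grab_frame('wrist');save(f,'w12');pp(f,['probe_tip','probe_mark','probe_grip'])
g=grab_frame('scene');save(g,'s12c',(280,130,420,290));pp(g,['probe_tip','probe_mark','probe_grip'])
t=grab_frame('top');save(t,'t12c',(100,150,260,280));
```

```text
{'time_s': 18.55, 'qpos': [0.104, 0.192, 1.301, 0.0, 1.649, 1.674], 'ee_pos': [583.224, 137.969, 258.883], 'ee_rot': [3.142, 0.001, 0.0], 'ft_force': [0.072, 0.018, -2.028], 'torque': [-0.002, 0.027, 0.029], 'gripper_width': 26.66}
probe_tip [([579.0, 136.0, 170.0], 0.85, [256.0, 198.0])]
probe_mark [([584.0, 138.0, 230.0], 0.55, [254.0, 217.0])]
probe_grip [([584.0, 140.0, 282.0], 0.79, [250.0, 249.0])]
probe_tip [([578.0, 136.0, 166.0], 0.69, [354.0, 222.0])]
probe_mark [([581.0, 134.0, 229.0], 0.87, [358.0, 198.0]), ([579.0, 135.0, 167.0], 0.31, [353.0, 222.0])]
probe_grip [([587.0, 138.0, 287.0], 0.9, [363.0, 175.0])]
```

View pics/w12.png

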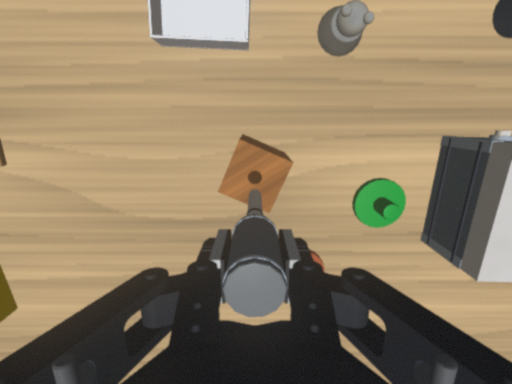

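View pics/s12c.png

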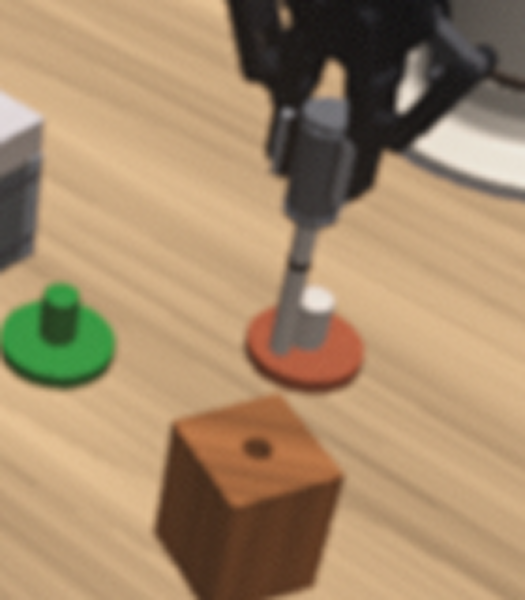

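Run:
```python
from seg import *
f=grab_frame('wrist');save(f,'w13c',(215,170,295,230))
g=grab_frame('scene');save(g,'s13c',(335,150,385,230))
for n,c in(('w',f),('s',g)):
    for z in (318,168,228,258): print(n,z,proj(c,[583.2,138,z]),proj(c,[578.2,138,z]),proj(c,[583.2,133,z]))
```

```text
w 318 [254.36364948 289.96930409] [254.36771841 299.90970383] [266.02179505 289.96917182]
w 168 [254.48334296 193.61351648] [254.48454149 198.60424189] [259.70269197 193.61285129]
w 228 [254.45582997 215.76206166] [254.45755313 222.00773619] [261.15520569 215.76138663]
w 258 [254.43525556 232.32489418] [254.43742398 239.46312674] [262.2414087  232.32426342]
s 318 [367.5910492  159.55175721] [369.22172822 158.49320213] [365.20920377 158.3865439 ]
s 168 [353.37369578 223.15102752] [354.86563069 222.00463613] [351.30853931 221.91208989]
s 228 [358.65312275 199.53427601] [360.19798898 198.41426131] [356.47172072 198.31653307]
s 258 [361.48662136 186.85903056] [363.05920886 185.75621293] [359.24217056 185.65567506]
```

View pics/w13c.png

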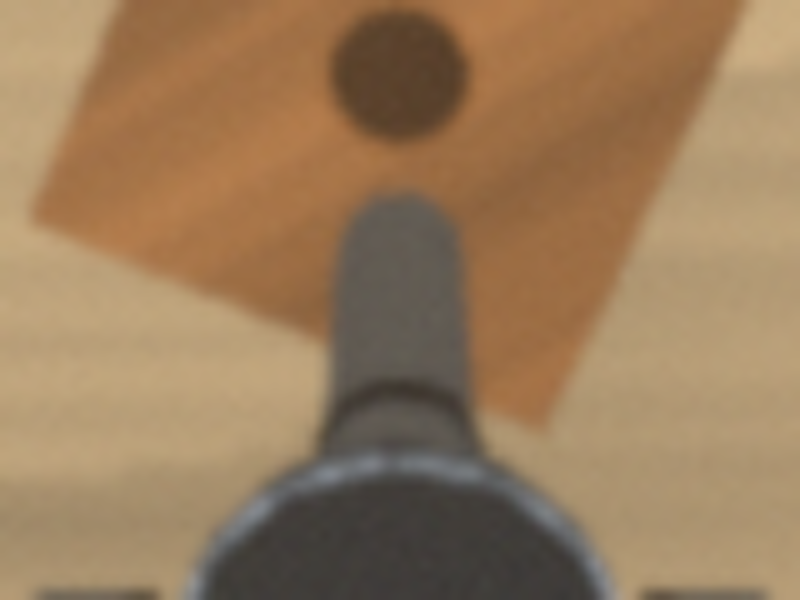

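View pics/s13c.png

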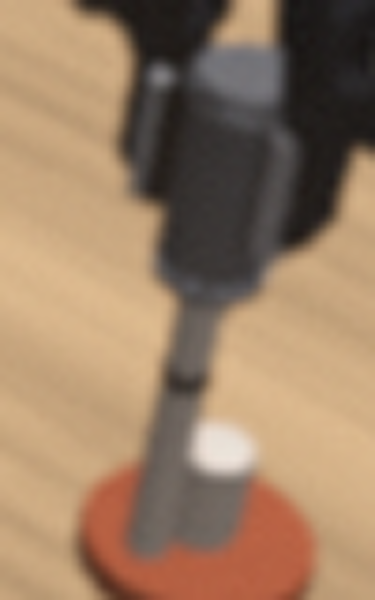

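Run:
```python
from seg import *
f=grab_frame('wrist');f=dict(f);cv2.imwrite('pics/w14.png',cv2.cvtColor(f['color'],cv2.COLOR_RGB2BGR))
print('tcp-cam',robot.get_obs()['ee_pos']-f['origin'])
for n in('w10','w11','w12','w14'):
    im=cv2.imread(f'pics/{n}.png').astype(int)
    sub=im[230:340,205:305];sat=sub.max(2)-sub.min(2)
    m=((sat<30)&(sub.min(2)>85)&(sub.max(2)<190)).astype(np.uint8)
    k,l,s,c=cv2.connectedComponentsWithStats(m);i=1+np.argmax(s[1:,4])
    mm=cv2.morphologyEx((l==i).astype(np.uint8),cv2.MORPH_OPEN,np.ones((7,7)))
    cs,_=cv2.findContours(mm,cv2.RETR_EXTERNAL,cv2.CHAIN_APPROX_NONE);ct=max(cs,key=cv2.contourArea)
    h=cv2.convexHull(ct)[:,0];e=cv2.fitEllipse(ct);print(n,s[i],np.round(np.array(e[0])+[205,230],2),np.round(e[1],1))
# sheath axis in scene by row-wise profile
g=grab_frame('scene');a=g['color'].astype(float)
print('rows')
for y in range(188,224,4):
    print(y,[tuple(int(v) for v in a[y,x]) for x in range(347,370)][::1] if y in(192,212) else '')
```

```text
tcp-cam [-7.17067318e+01  1.15069377e-01 -1.59310310e+02]
w10 [  18   26   64   60 2877] [253.91 288.9 ] [52.6 62.6]
w11 [  17   26   66   61 2950] [254.31 289.65] [53.4 62.3]
w12 [  17   26   65   61 2915] [254.37 289.61] [53.3 62. ]
w14 [  17   26   66   61 2920] [254.1  289.48] [53.1 62.8]
rows
188 
192 [(213, 179, 138), (216, 181, 138), (217, 181, 138), (217, 182, 139), (218, 183, 140), (220, 186, 141), (219, 184, 141), (220, 185, 142), (218, 183, 140), (214, 179, 138), (191, 160, 122), (145, 122, 99), (108, 97, 86), (101, 92, 86), (108, 99, 92), (107, 99, 92), (121, 108, 97), (150, 128, 107), (182, 152, 119), (200, 165, 126), (207, 173, 132), (210, 176, 135), (207, 172, 132)]
196 
200 
204 
208 
212 [(205, 170, 129), (202, 165, 125), (200, 158, 119), (192, 140, 103), (188, 127, 92), (175, 111, 81), (150, 100, 78), (114, 89, 78), (104, 93, 86), (108, 98, 91), (112, 102, 94), (112, 102, 93), (112, 102, 95), (127, 117, 109), (155, 145, 137), (184, 173, 163), (202, 191, 182), (209, 197, 189), (211, 199, 192), (206, 194, 185), (192, 180, 170), (179, 160, 145), (188, 158, 128)]
216 
220
```

Run:
```python
from seg import *
for n,(u,v) in(('scene',(244,158)),('top',(337,229))):
    f=grab_frame(n);a=f['color'].astype(int).sum(2)
    if n=='scene': save(f,'port_s',(215,140,275,180))
    else: save(f,'port_t',(305,200,365,260))
    sub=a[v-12:v+13,u-14:u+15];print(n,sub.min(),np.median(sub))
    w=np.clip(np.median(sub)-30-sub,0,None).astype(float)
    m=(sub<(sub.min()+np.median(sub))/2).astype(np.uint8);k,l,s,c=cv2.connectedComponentsWithStats(m)
    for i in range(1,k): print(s[i],c[i]+[u-14,v-12],ray(f,c[i]+[u-14,v-12],120)[:2])
go([539,-228,260],0.)
```

```text
scene 318 633.0
[ 0  3 29  5 36] [244.86111111 150.08333333] [ 507.11506448 -259.41855885]
[10 11 11  6 53] [245.03773585 159.30188679] [ 536.91848383 -226.62221076]
[ 0 19 29  5 39] [243.71794872 167.94871795] [ 566.02543186 -200.13116827]
top 125 402.0
[  6   6  14  14 159] [335.39622642 229.41509434] [ 537.29216123 -227.49584084]
go shift [-0.074, 0.61, -0.0009] turn [-0.0001, 0.0, 0.0] mm 369.0 deg 0.0
```

View pics/port_s.png

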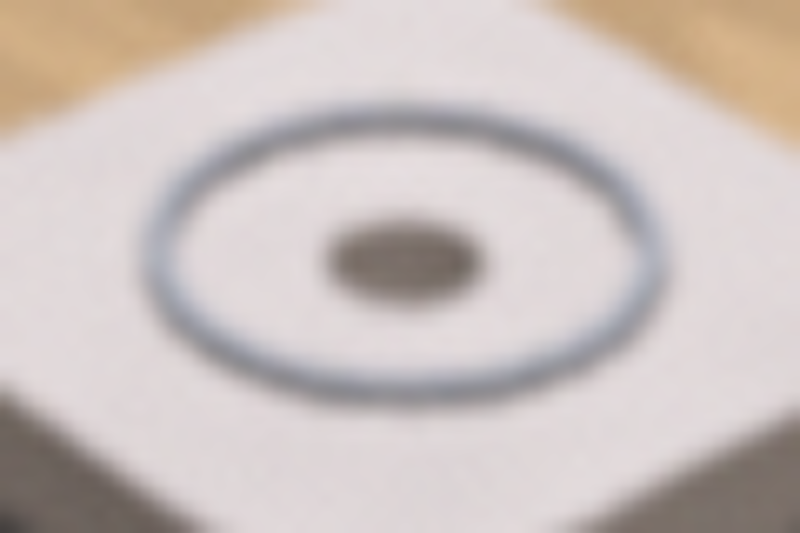

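carry_out(series=[[1,-0.002,0.02,0,0,0,0],[1,-0.008,0.06,0,0,0,0],[1,-0.015,0.11,0,0,0,0],[1,-0.02,0.16,0,0,0,0],[1,-0.028,0.22,0,0,0,0],[1,-0.035,0.28,0,0,0,0],[1,-0.042,0.34,0,0,0,0],[1,-0.05,0.4,0,0,0,0],[1,-0.057,0.46,0,0,0,0],[1,-0.063,0.51,0,0,0,0],[1,-0.07,0.555,0,0,0,0],[1,-0.073,0.585,0,0,0,0],[1,-0.0755,0.602,0,0,0,0],[1,-0.0755,0.609,0,0,0,0],[1,-0.0755,0.609,0,0,0,0],[1,-0.0755,0.609,0,0,0,0],[1,-0.0755,0.609,0,0,0,0]])

```text
time_s: 21.0
ee_pos: [538.3, -226.6, 259.6]
ee_rot: [-3.141, -0.0, 0.001]
ft_force: [0.2, 0.5, -2.5]
gripper_width: 26.4
```

Run:
```python
from seg import *
st();o=robot.get_obs()['ee_pos']
f=grab_frame('wrist');save(f,'w15');save(f,'w15c',(200,150,310,240))
g=grab_frame('scene');save(g,'s15c',(205,80,285,180))
pp(f,['probe_tip','probe_mark','kiln_port']);pp(g,['probe_tip','probe_mark','kiln_port'])
for n,c in(('w',f),('s',g)):
  print(n,'tip up',proj(c,[o[0],o[1],168]),'mark',proj(c,[o[0],o[1],228]),'port',proj(c,[538,-227.3,120]))
```

```text
{'time_s': 21.0, 'qpos': [-0.53, 0.159, 1.338, 0.0, 1.644, 1.039], 'ee_pos': [538.302, -226.579, 259.561], 'ee_rot': [-3.141, -0.0, 0.001], 'ft_force': [0.223, 0.459, -2.52], 'torque': [0.074, 0.07, -0.033], 'gripper_width': 26.377}
probe_tip [([536.0, -228.0, 171.0], 0.6, [256.0, 197.0])]
probe_mark [([540.0, -226.0, 230.0], 0.91, [253.0, 214.0])]
kiln_port [([536.0, -229.0, 118.0], 0.93, [256.0, 183.0])]
probe_tip [([533.0, -230.0, 165.0], 0.55, [245.0, 143.0])]
probe_mark [([536.0, -227.0, 227.0], 0.64, [245.0, 122.0])]
kiln_port [([534.0, -229.0, 119.0], 0.62, [245.0, 159.0])]
w tip up [254.5092708  193.45399295] mark [254.48336996 215.5234282 ] port [255.16191332 182.02373494]
s tip up [244.7075848  143.43850367] mark [244.77655716 122.0008969 ] port [244.55157229 159.3502811 ]
```

View pics/w15c.png

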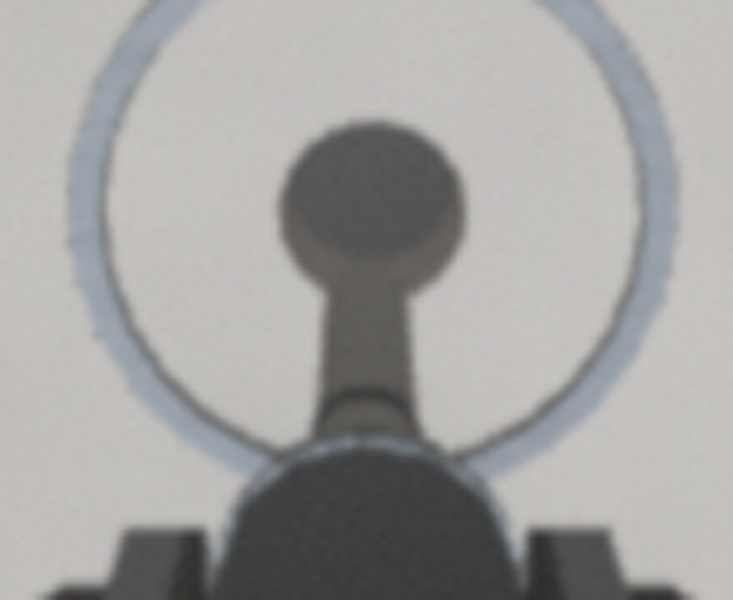

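View pics/s15c.png

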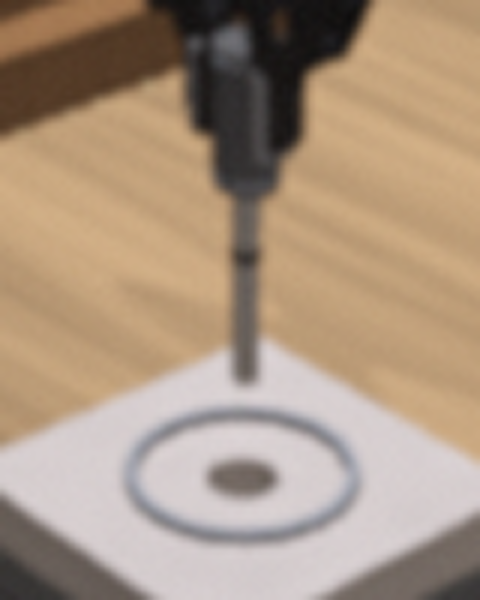

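carry_out(series=[[1,0.0012,0.0013,0,0,0,0],[1,0.0012,0.0013,0.015,0,0,0],[1,0.0012,0.0013,0.035,0,0,0],[1,0.0012,0.0013,0.05,0,0,0],[1,0.0012,0.0013,0.06,0,0,0],[1,0.0012,0.0013,0.066,0,0,0],[1,0.0012,0.0013,0.066,0,0,0],[1,0.0012,0.0013,0.066,0,0,0],[1,0.0012,0.0013,0.066,0,0,0]])

```text
time_s: 22.3
ee_pos: [539.0, -228.3, 220.4]
ee_rot: [3.141, -0.001, 0.0]
ft_force: [-0.4, 0.3, -1.5]
gripper_width: 26.9
```

Run:
```python
from seg import *
st();o=robot.get_obs()['ee_pos']
f=grab_frame('wrist');save(f,'w16c',(200,150,310,240))
g=grab_frame('scene');save(g,'s16c',(215,110,275,175))
for n,c in(('w',f),('s',g)):
  print(n,'tip up',proj(c,[o[0],o[1],o[2]-91]),'mark',proj(c,[o[0],o[1],o[2]-31]),'port',proj(c,[538.3,-227.8,120]))
```

```text
{'time_s': 22.3, 'qpos': [-0.532, 0.17, 1.404, 0.0, 1.567, 1.038], 'ee_pos': [538.966, -228.259, 220.361], 'ee_rot': [3.141, -0.001, 0.0], 'ft_force': [-0.408, 0.271, -1.494], 'torque': [0.032, 0.052, -0.014], 'gripper_width': 26.918}
w tip up [254.45662231 193.64852818] mark [254.44797166 215.8072061 ] port [253.9938336  191.69507464]
s tip up [244.03039995 156.27479216] mark [244.07303614 135.81943362] port [244.33447928 159.31414846]
```

View pics/w16c.png

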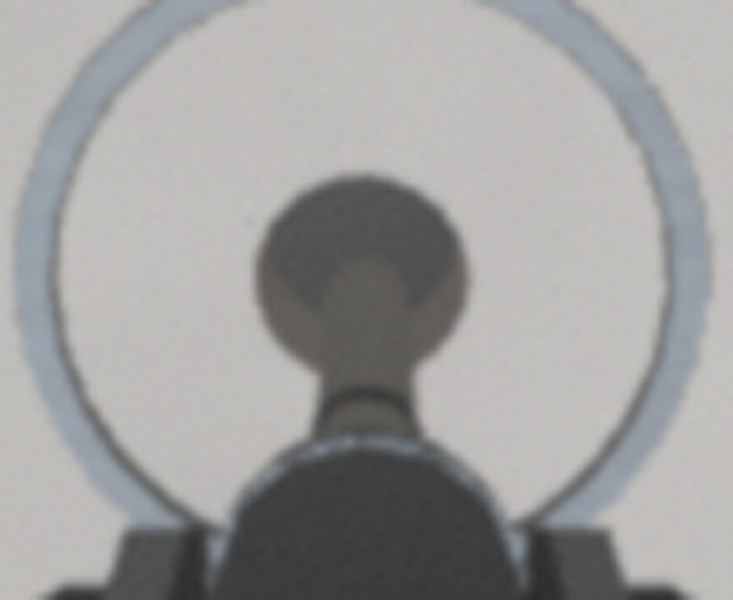

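View pics/s16c.png

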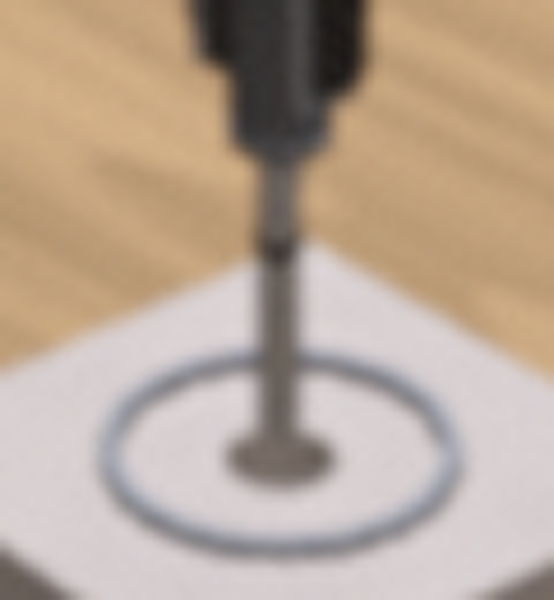

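carry_out(series=[[1,0.001,-0.0011,0,0,0,0],[1,0.001,-0.0011,0,0,0,0],[1,0.001,-0.0011,0,0,0,0],[1,0.001,-0.0011,0.005,0,0,0],[1,0.001,-0.0011,0.015,0,0,0],[1,0.001,-0.0011,0.025,0,0,0],[1,0.001,-0.0011,0.035,0,0,0],[1,0.001,-0.0011,0.045,0,0,0],[1,0.001,-0.0011,0.05,0,0,0],[1,0.001,-0.0011,0.05,0,0,0],[1,0.001,-0.0011,0.05,0,0,0]])

```text
time_s: 23.5
ee_pos: [539.4, -227.5, 190.0]
ee_rot: [-3.142, -0.0, 0.0]
ft_force: [-0.5, -0.8, -1.1]
gripper_width: 27.1
```

Run:
```python
from seg import *
st();o=robot.get_obs()['ee_pos']
f=grab_frame('wrist');save(f,'w17c',(200,150,310,240))
g=grab_frame('scene');save(g,'s17c',(215,110,275,175))
for n,c in(('w',f),('s',g)):
  print(n,'axis at 120',proj(c,[o[0],o[1],120]),'port',proj(c,[538.3,-227.8,120]))
```

```text
{'time_s': 23.5, 'qpos': [-0.531, 0.182, 1.451, 0.0, 1.509, 1.04], 'ee_pos': [539.443, -227.541, 190.016], 'ee_rot': [-3.142, -0.0, 0.0], 'ft_force': [-0.49, -0.834, -1.082], 'torque': [0.096, 0.009, -0.002], 'gripper_width': 27.075}
w axis at 120 [254.46024856 200.18083699] port [254.75427874 201.4157544 ]
s axis at 120 [244.07747453 159.52041427] port [244.33447928 159.31414846]
```

View pics/w17c.png

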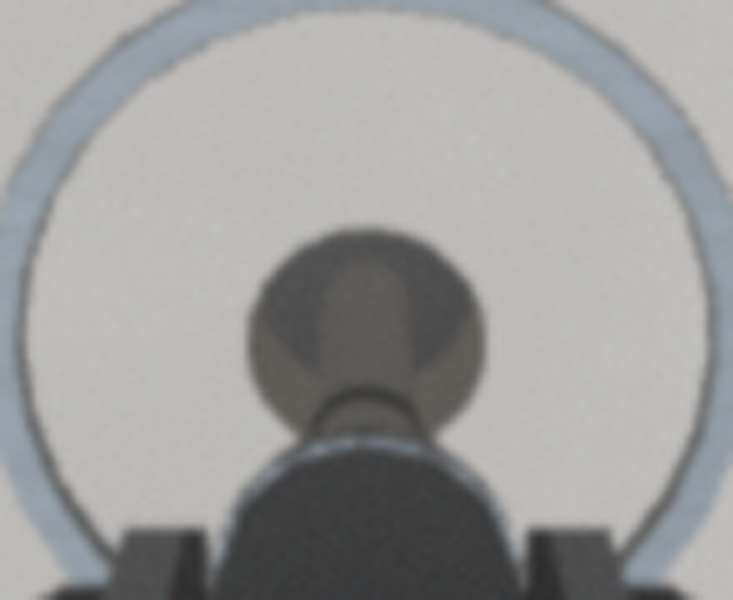

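View pics/s17c.png

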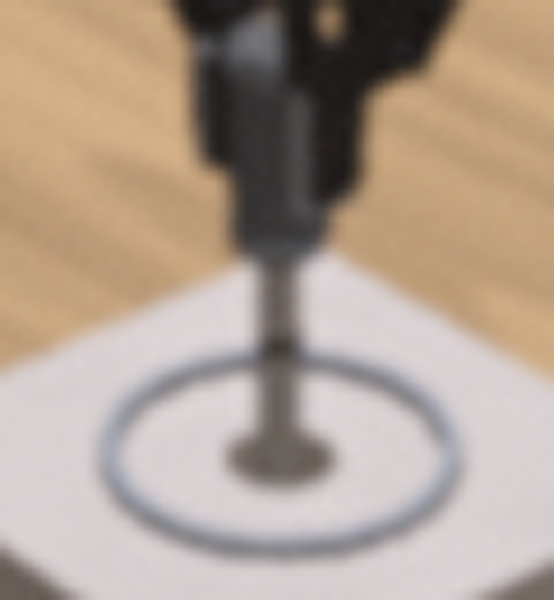

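carry_out(series=[[1,0,0,0.008,0,0,0],[1,0,0,0.018,0,0,0],[1,0,0,0.03,0,0,0],[1,0,0,0.042,0,0,0],[1,0,0,0.052,0,0,0],[1,0,0,0.06,0,0,0],[1,0,0,0.064,0,0,0],[1,0,0,0.064,0,0,0],[1,0,0,0.064,0,0,0],[1,0,0,0.064,0,0,0]])

```text
time_s: 24.6
ee_pos: [539.5, -227.6, 151.8]
ee_rot: [3.141, -0.0, 0.0]
ft_force: [0.2, 0.5, -1.0]
gripper_width: 26.2
```

Run:
```python
from seg import *
st();o=robot.get_obs()['ee_pos']
f=grab_frame('wrist');save(f,'w18c',(190,150,320,250))
g=grab_frame('scene');save(g,'s18c',(220,130,270,175))
pp(g,['probe_mark','probe_grip','kiln_port']);pp(f,['probe_mark','probe_grip','kiln_port'])
for n,c in(('w',f),('s',g)):
  print(n,'axis 120',proj(c,[o[0],o[1],120]),'+6',proj(c,[o[0]+6,o[1],120]),'grip bottom z150',proj(c,[o[0],o[1],150]),'top',proj(c,[o[0],o[1],210]),'port',proj(c,[538.5,-227.8,120]))
```

```text
{'time_s': 24.6, 'qpos': [-0.531, 0.2, 1.507, 0.0, 1.434, 1.04], 'ee_pos': [539.523, -227.591, 151.81], 'ee_rot': [3.141, -0.0, 0.0], 'ft_force': [0.192, 0.482, -1.024], 'torque': [0.014, 0.029, 0.005], 'gripper_width': 26.227}
probe_mark [([536.0, -228.0, 124.0], 0.76, [245.0, 158.0])]
probe_grip [([544.0, -231.0, 181.0], 0.72, [242.0, 139.0]), ([793.0, 203.0, 2.0], 0.62, [301.0, 357.0])]
kiln_port [([536.0, -230.0, 122.0], 0.98, [245.0, 158.0])]
probe_mark [([541.0, -226.0, 120.0], 0.84, [253.0, 214.0])]
probe_grip [([540.0, -227.0, 175.0], 0.59, [254.0, 249.0])]
kiln_port [([538.0, -227.0, 116.0], 0.65, [254.0, 216.0])]
w axis 120 [254.46149697 215.43168126] +6 [254.45947627 207.83090468] grip bottom z150 [254.4530943  231.88604459] top [254.42388059 289.09321535] port [254.74060737 216.71512096]
s axis 120 [244.04128667 159.5238957 ] +6 [242.32689212 160.39347705] grip bottom z150 [244.06231385 149.58666772] top [244.10669802 128.61116702] port [244.2775704  159.34300784]
```

View pics/w18c.png

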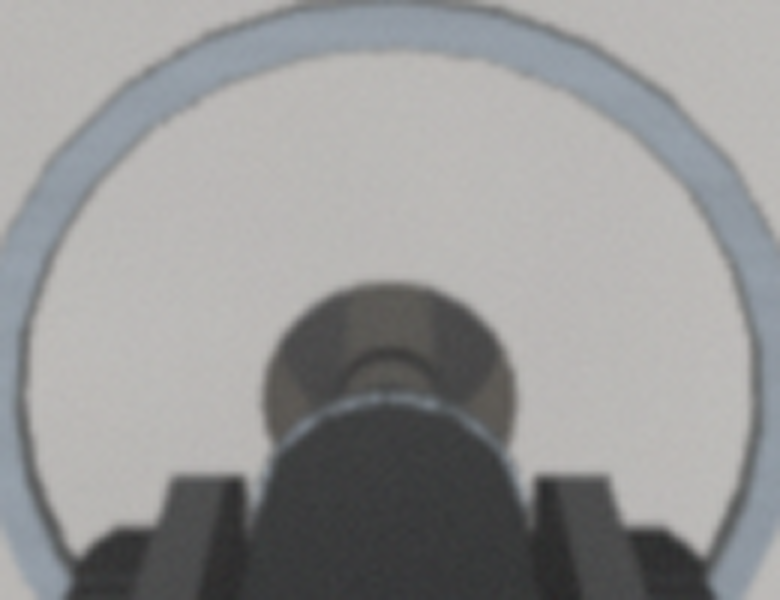

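View pics/s18c.png

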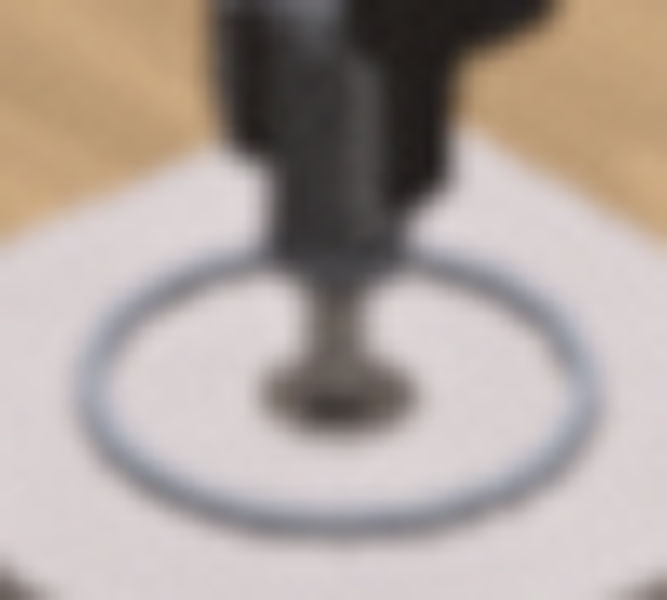

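carry_out(series=[[1,0,0,0.0015,0,0,0],[1,0,0,0.0015,0,0,0],[1,0,0,0.0015,0,0,0],[1,0,0,0.0015,0,0,0]])

```text
time_s: 25.4
ee_pos: [539.4, -227.5, 150.6]
ee_rot: [-3.141, 0.0, 0.0]
ft_force: [-0.7, 0.5, -1.8]
gripper_width: 27.1
```

Run:
```python
from seg import *
st()
I=[]
for i in range(6):
    g=grab_frame('scene');I.append(g['color'].astype(float));print(np.round(robot.get_obs()['ee_pos'],1))
a=np.mean(I,0).sum(2)
o=robot.get_obs()['ee_pos'];d=np.array([.68,.73,0])*6
for z in(116,118,120,122,124): print(z,np.round(proj(g,np.array([539,-227.8,z])+d),2))
for x in(244,245,246): print(x,[(y,int(a[y,x])) for y in range(150,166)])
g=dict(g);g['color']=np.mean(I,0).astype(np.uint8);save(g,'s19c',(230,140,260,170))
f=grab_frame('wrist');save(f,'w19c',(190,150,320,250))
t=grab_frame('top');save(t,'t19')
```

```text
{'time_s': 25.4, 'qpos': [-0.531, 0.201, 1.508, 0.0, 1.432, 1.04], 'ee_pos': [539.394, -227.51, 150.579], 'ee_rot': [-3.141, 0.0, 0.0], 'ft_force': [-0.745, 0.501, -1.79], 'torque': [0.011, -0.02, -0.037], 'gripper_width': 27.086}
[ 539.4 -227.5  150.6]
[ 539.4 -227.5  150.6]
[ 539.4 -227.5  150.6]
[ 539.4 -227.5  150.6]
[ 539.4 -227.5  150.6]
[ 539.4 -227.5  150.6]
116 [244.12 162.01]
118 [244.13 161.36]
120 [244.13 160.71]
122 [244.13 160.05]
124 [244.13 159.4 ]
244 [(150, 203), (151, 223), (152, 246), (153, 285), (154, 301), (155, 299), (156, 294), (157, 288), (158, 283), (159, 249), (160, 199), (161, 234), (162, 399), (163, 553), (164, 625), (165, 641)]
245 [(150, 198), (151, 217), (152, 245), (153, 277), (154, 295), (155, 293), (156, 297), (157, 296), (158, 292), (159, 261), (160, 200), (161, 227), (162, 387), (163, 546), (164, 623), (165, 640)]
246 [(150, 210), (151, 247), (152, 294), (153, 340), (154, 358), (155, 352), (156, 334), (157, 308), (158, 288), (159, 249), (160, 200), (161, 243), (162, 401), (163, 549), (164, 624), (165, 641)]
```

View pics/s19c.png

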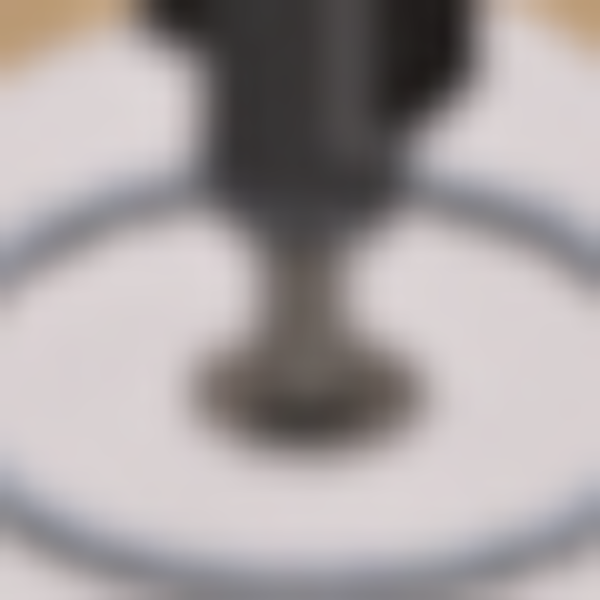

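View pics/w19c.png

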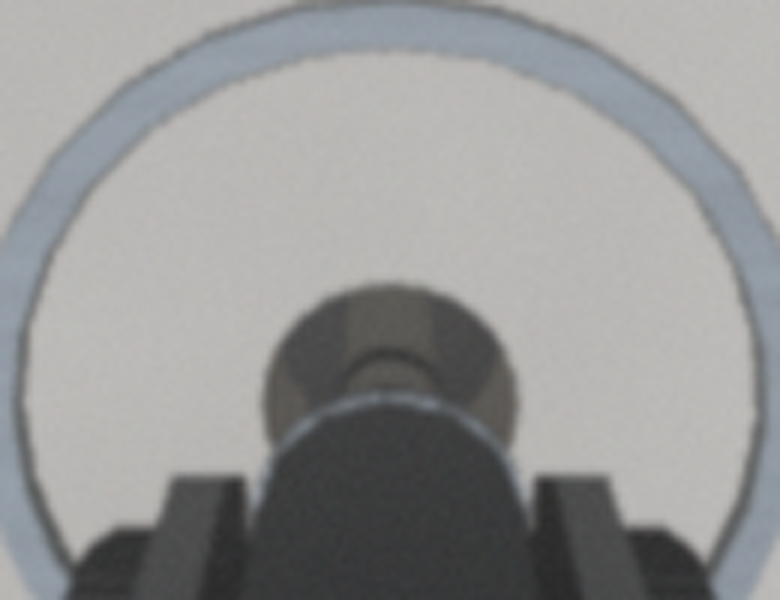

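View pics/t19.png

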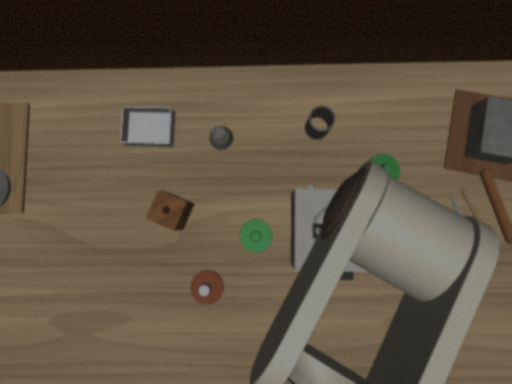

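Run:
```python
from h import *
st();print(order.hand_in())
```

```text
{'time_s': 25.8, 'qpos': [-0.531, 0.201, 1.508, 0.0, 1.432, 1.04], 'ee_pos': [539.409, -227.496, 150.606], 'ee_rot': [-3.142, -0.0, 0.0], 'ft_force': [0.708, -0.151, -1.32], 'torque': [0.001, 0.023, -0.046], 'gripper_width': 26.718}
the job is handed in; nothing more can be done
None
```

I lifted the terracotta lid off by its knob and set it flat on the bench, knob up, at about (401, 60). I then drew the probe from its stand and lowered it into the kiln port. The job was handed in at 25.8 s with the gripper still holding the probe there.

**Last checks:**
- **Ring height:** the arm position puts the ring at about z = 119.6 mm and the scene picture at about 121 mm; the firebrick top is at 120 mm. The two differ by just over 1 mm.
- **Centring:** in the wrist pictures the sheath is within about 1 mm of the hole's centre. The sheath radius leaves 10 mm of clearance all round.
- **Tilt:** the pictures give about 0.5°. The trained networks suggested more, up to 2.5°, but their error covers that and the wrist picture did not bear it out.
- **Contact:** only about 1–3 N, the weight of the probe, showed on the wrist force readings I took on the way in, so there was no sign of the sheath touching the kiln.
- **Other things:** the green look-alikes and the other things on the bench look unmoved, as far as the pictures show; the arm hides part of the kiln area in the last top view.

**What went wrong or disagreed:**
- **First grasp missed:** the fingers shut on top of the knob with about 4 N. They sit about 30 mm higher than the stated tool geometry implies. I measured that offset and used it from then on.
- **Lid set-down:** I pressed to 39.6 N at the wrist as the lid met the bench, then eased off before opening the gripper. That is just under the 40 N limit on arm pressing.

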